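Clamp the hat rail and lock its pegs in

TASK

Lay the wooden hat rail on the bed of the bench vice, hollow side down, along the jaws and about centred on them, and wind the handwheel until the sliding jaw holds the rail tight against the fixed jaw. Then fit every hat peg on the table into a slot of its own: pass its T foot through the slot until the shoulder rests on the rail, and turn it a quarter turn so that the T lies square across the slot and cannot come out. Leave the sanding block, the masking tape and the hat brush where they are.

Things in the scene. Friction and masses are not known exactly. Their poses are not given: they have to be found in the camera images.
- vise: grey bench vice, fixed. Origin: on the table under the bed; x from the handwheel to the fixed jaw, y along the jaws. Bed top 14 mm above the table, 200 mm along y. Fixed jaw: clamping face at x = +43 mm. Both jaws 170 mm long (y -85 to +85), tops 41 mm above the table or lower. Gear housing at x = -178 to -102 mm, 84 mm wide, top at 62 mm; the handwheel lies flat above it, axis at x = -140, y = 0
- jaw: sliding jaw of the vice. Origin: middle of its clamping face at bed level; axes as the vice's. It moves along the vice's x, 4 mm for each radian of the wheel; at wheel 0 its face is at x = -59 mm in the vice's frame, 102 mm from the fixed jaw's. 24 mm thick
- wheel (a joint): turn of the handwheel, rad: grows as it is wound clockwise seen from above, which closes the jaw (25 mm a turn). Range 0 to 17.5, starts between 0 and 4. Friction 0.1 N m (2 to 3 N at the handle); it stays where it is left. Once the rail is gripped between the jaws it stops; 7 to 12 N extra at the handle makes a firm grip
- wheel_axis (a point): centre of the handwheel, on its vertical axis at rim height, 78 mm above the table. Aluminium wheel, 107 mm across, 14 mm thick, with a wooden handle standing up on its rim
- wheel_handle (a point): middle (108 mm above the table) of the wooden handle standing upright on the rim, 46 mm from the wheel's axis: a round grip 19 mm thick, from 87 to 127 mm above the table, free to turn on its pin. Held from above it is led round the axis in a level circle; the hand need not turn with it
- rail: pale wooden hat rail, a channel open below: 310 mm long (x) x 62 mm wide (y) x 50 mm high, about 0.35 kg, lying hollow side down on the table at the start. Origin: centre of its underside. Top 8 mm thick, side walls 3.5 mm, so the hollow is 55 mm wide and 42 mm high. Four slots along x in its top
- slot0 (a point): middle of the first slot (x = -117 mm on the rail) at the rail's upper surface. The slot is 48 mm long along the rail, 24 mm wide and goes through the 8 mm top into the hollow below; point axes as the rail's
- slot1 (a point): middle of the second slot (x = -39 mm on the rail) at the rail's upper surface. The slot is 48 mm long along the rail, 24 mm wide and goes through the 8 mm top into the hollow below; point axes as the rail's
- slot2 (a point): middle of the third slot (x = 39 mm on the rail) at the rail's upper surface. The slot is 48 mm long along the rail, 24 mm wide and goes through the 8 mm top into the hollow below; point axes as the rail's
- slot3 (a point): middle of the fourth slot (x = 117 mm on the rail) at the rail's upper surface. The slot is 48 mm long along the rail, 24 mm wide and goes through the 8 mm top into the hollow below; point axes as the rail's
- peg0: hat peg, 82 mm tall, 0.16 kg, standing on its T foot; may be absent. Origin: centre of the foot's underside; x along the T. Steel foot 44 (x) x 20 (y) x 12 mm; stem 17 mm thick, 12 to 23 mm up; round shoulder 40 mm across, 23 to 28 mm; flat dark wooden head 18 mm thick (y), 28 to 82 mm up, 28 mm wide (x) or 44 mm above 52 mm: the wide way is that of the T; grip across the flats
- peg1: hat peg, 82 mm tall, 0.16 kg, standing on its T foot; may be absent. Origin: centre of the foot's underside; x along the T. Steel foot 44 (x) x 20 (y) x 12 mm; stem 17 mm thick, 12 to 23 mm up; round shoulder 40 mm across, 23 to 28 mm; flat dark wooden head 18 mm thick (y), 28 to 82 mm up, 28 mm wide (x) or 44 mm above 52 mm: the wide way is that of the T; grip across the flats
- peg2: hat peg, 82 mm tall, 0.16 kg, standing on its T foot; may be absent. Origin: centre of the foot's underside; x along the T. Steel foot 44 (x) x 20 (y) x 12 mm; stem 17 mm thick, 12 to 23 mm up; round shoulder 40 mm across, 23 to 28 mm; flat dark wooden head 18 mm thick (y), 28 to 82 mm up, 28 mm wide (x) or 44 mm above 52 mm: the wide way is that of the T; grip across the flats
- peg3: hat peg, 82 mm tall, 0.16 kg, standing on its T foot; may be absent. Origin: centre of the foot's underside; x along the T. Steel foot 44 (x) x 20 (y) x 12 mm; stem 17 mm thick, 12 to 23 mm up; round shoulder 40 mm across, 23 to 28 mm; flat dark wooden head 18 mm thick (y), 28 to 82 mm up, 28 mm wide (x) or 44 mm above 52 mm: the wide way is that of the T; grip across the flats
- sanding_block: sanding block, 45 x 70 x 25 mm: to be left alone. Origin: centre of its underside
- masking_tape: roll of masking tape, 104 mm across, 25 mm high: to be left alone. Origin: centre of its underside
- hat_brush: hat brush, 56 x 225 x 38 mm: to be left alone. Origin: centre of its underside
Not all that is in view belongs to the job. Leave any red look-alike of the peg1 alone.

How it is judged:
By the outcome, as a careful person would: the job done as asked, in the order asked, and still so for the second after the job is handed in, with the robot touching nothing.
Of peg0, peg1, peg2, peg3 only 3 to 4 are there at a start; the rules pass over those that are not, and their reading is None.
At some moment in a run one of rail may be knocked a few centimetres aside while the robot is not near it.
It also fails if it takes over 210 s, if anything falls off the work surface, if the arm or the gripper's body presses on something with over 40 N, if the wrist force passes 120 N, or if a joint passes its speed limit or range.

ROBOT

A 6-joint arm with a two-finger parallel gripper is mounted at the origin on a cart in front of the work surface, level with it; the furniture and walls round the work are solid. World frame = base frame: x ahead of the robot, y to its left, z up, the work surface at z = 0. Lengths are in mm, angles in rad, forces in N, time in s.
With the tool pointing down it reaches from about 350 to 875 mm from the base axis. Payload 4.2 kg.
Tool frame: the origin (TCP) lies at the very end of the fingers, on their centre line; the grasp point (between the pads) lies 19 mm behind it; z points along the fingers, y is the line along which they close (so a half turn about z gives the same grasp; the last joint's range is limited). The gripper opens to 85 mm and grips with 20 to 120 N. Pads are 22 mm wide; open, the fingers measure 114 mm over their backs; the gripper's body (76 mm by 85 mm) begins 54 mm behind the grasp point. The pads swing forward as they close: fully open they stand 13 mm farther back than shut.
Start: joints at [1.441, 0.385, 0.008, 0, -1.194, -0.259], TCP at [236.891, 578.344, 231.312] pointing down, gripper open.
Joint ranges: [-3.14, 3.14], [-1.21, 2.06], [-1.07, 1.41], [-3.16, 2.05], [-2.99, -0.16], [-3.1, 3.1]. Speed limits (rad/s): [2.79, 2.79, 3.14, 3.14, 3.14, 3.14].

INTERFACE

Orientations are given as a unit quaternion [x, y, z, w].
In Python, from bench import arm gives the robot as it stands. The module is installed in compiled form; this text tells all that it offers.
- The arm moves only by the tool drive_tool, never from a script. Its argument "targets" is a list of rows, each a list of 5 numbers: the closure, from -1 (fully open) to 1 (shut), then the shift along the tool's x, y, z in mm, then the turn about the tool's z in degrees. In form: [[grip, tx, ty, tz, roll], ...]. A call has 1 to 12 rows; each row is the pose to reach, as a shift and turn from the pose commanded when the call began, along the tool's axes at that moment; what a row does not reach only later rows make up. A row lasts 1/10 s, in which the tool goes at most 50 mm and 8.59 degrees, less where a joint would pass 70% of its speed; a pose out of reach is approached as far as the arm can. A call with a gripper value outside its range is refused whole. The fingers move at their own pace and stop on an object; the grip force is fixed at half the most. Time passes only in rows, so rows that repeat a pose let the fingers close. It gives the time, the measured TCP pose, the force, the opening and the grip force at its end, in the units of the state.
- arm.read_state(): the state, without advancing time (a new reading comes with each control period).
- arm.get_image(name): name is "side" or "top"; returns the picture (400x640x3 uint8, blue, green, red); there is no depth.
- arm.camera_params(name): a dict with "fov_y" (degrees; the focal length in pixels is half the picture's height over the tangent of half this angle, whatever the lens; pixels are square), "cx", "cy" (the principal point, pixels), "rvec" (rotation vector, rad) and "tvec" (3), from world to camera coordinates, as OpenCV has them. Camera axes: x right, y down, z forward; pixel columns grow to the right and rows downward; lengths in mm; the calibration is good to about 2 mm. A picture is of the moment at which its call begins. camera_params takes no time and is no camera call.
- arm.job_done(): hands the job in; it is judged then, once.
The state is a dict: "clock": time; "joints": joint angles; "joint_vel": joint speeds; "joint_efforts": joint torques, N m; "position": TCP position; "ee_rot": TCP orientation; "contact_force": force on the tool from outside, world axes, zero at the start; "wrist_torque": the same for the moment, N m; "gripper_width": finger opening in mm; "grasp_force": force on a finger pad.
Only numpy, scipy, OpenCV 4.12 (cv2) and the standard library are available. Lean on these libraries where they do the work, as an engineer would, in place of code of your own. Each camera call takes 0.05 s, during which the arm holds its last target. There are 200 camera calls.

## Working session

There is one attempt and no reset: what is moved stays moved. The work goes in short steps, Python scripts to look and compute and a tool call to move; the robot and the scene stay as the last step left them, time stands still between calls to the robot, and variables do not carry over. Pictures are saved under pics/ and viewed, at most 14 in all, crops included, and the job is handed in when it is done.

Besides the shell and the picture viewer there is one more tool, called as name(argument=value, ...) on one line, values as JSON. drive_tool: Moves the arm, as the interface text tells. Its arguments: {"type":"object","properties":{"targets":{"type":"array","items":{"type":"array","items":{"type":"number"}}}},"required":["targets"]}

```bash
mkdir -p pics
cat > h.py <<'E'
import numpy as np, cv2
from bench import arm
from scipy.spatial.transform import Rotation as R
def cam(n):
    p=arm.camera_params(n); f=200/np.tan(np.radians(p['fov_y'])/2)
    K=np.array([[f,0,p['cx']],[0,f,p['cy']],[0,0,1]]); return K,np.array(p['rvec'],float).ravel(),np.array(p['tvec'],float).ravel()
def px2w(n,pts,z):
    K,rv,t=cam(n); M=R.from_rotvec(rv).as_matrix(); c=-M.T@t; o=[]
    zs=np.broadcast_to(z,(len(pts),))
    for (u,v),zz in zip(pts,zs):
        d=M.T@np.linalg.inv(K)@[u,v,1]; o.append(c+d*(zz-c[2])/d[2])
    return np.array(o)
def w2px(n,P):
    K,rv,t=cam(n); return cv2.projectPoints(np.array(P,float).reshape(-1,3),rv,t,K,None)[0].reshape(-1,2)
def snap(n,name,crop=None,s=1):
    im=arm.get_image(n)
    if crop: x0,y0,x1,y1=crop; im=im[y0:y1,x0:x1]
    if s!=1: im=cv2.resize(im,None,fx=s,fy=s,interpolation=cv2.INTER_CUBIC)
    cv2.imwrite('pics/'+name,im)
def st():
    s=arm.read_state(); print({k:np.round(s[k],3) for k in('clock','position','ee_rot','contact_force','gripper_width','grasp_force','joints')}); return s
E
python3 - <<'E'
from h import *
s=st()
print(R.from_quat(s['ee_rot']).as_matrix().round(3))
for n in('top','side'):
    snap(n,n+'0.png',None,1.25); K,rv,t=cam(n); print(n,K.round(1).tolist(),(-R.from_rotvec(rv).as_matrix().T@t).round())
E
```

```text
{'clock': np.float64(0.0), 'position': array([236.679, 577.806, 230.211]), 'ee_rot': array([ 0.981, -0.193, -0.   ,  0.001]), 'contact_force': array([-1.067, -0.077,  0.435]), 'gripper_width': np.float64(85.422), 'grasp_force': np.float64(0.0), 'joints': array([ 1.441e+00,  3.860e-01,  7.000e-03, -1.000e-03, -1.194e+00,
       -2.590e-01])}
[[ 0.925 -0.379 -0.001]
 [-0.379 -0.925 -0.002]
 [ 0.     0.002 -1.   ]]
top [[387.4, 0.0, 319.2], [0.0, 387.4, 192.1], [0.0, 0.0, 1.0]] [ 295.  -27. 1501.]
side [[367.5, 0.0, 317.0], [0.0, 367.5, 194.7], [0.0, 0.0, 1.0]] [ 389. -999.  864.]
```

View pics/top0.png

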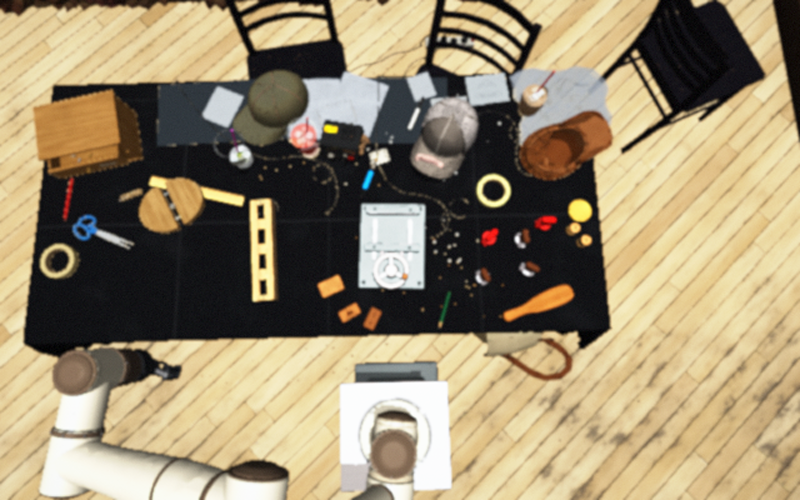

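View pics/side0.png

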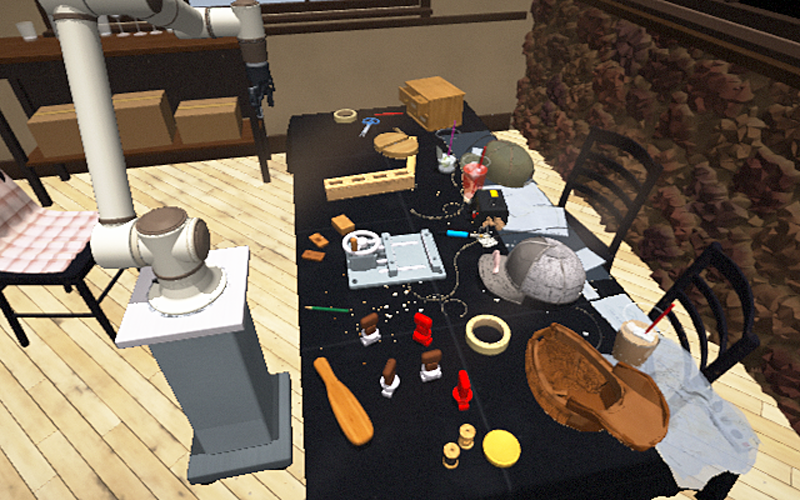

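Top view (1.25×): the rail is at (262,250), the vice at (392,246) with the wheel at (391,270). There are three dark-headed pegs with pale feet at (483,276), (522,238) and (528,269). The red look-alikes are at (489,237) and (545,222). Other things that could be mistaken are the yellow bar at (195,190) for the rail and the spools at (575,230) for pegs. I choose the three dark-headed pegs and the slotted rail, and check them in one composite crop.

Run:
```python
from h import *
a=arm.get_image('top'); b=arm.get_image('side')
cv2.imwrite('pics/t.png',a)
r=lambda im,x0,y0,x1,y1,s:cv2.resize(im[y0:y1,x0:x1],None,fx=s,fy=s,interpolation=cv2.INTER_CUBIC)
# A: rail+vise top ; B pegs top; C pegs side
A=r(a,190,150,350,250,5); cv2.imwrite('pics/A.png',A)
B=r(a,370,165,450,235,5); C=r(b,275,240,385,335,4)
H=max(B.shape[0],C.shape[0]); o=np.zeros((H,800,3),np.uint8); o[:B.shape[0],:400]=B; o[:C.shape[0],400:]=C[:, :400]; cv2.imwrite('pics/B.png',o)
```

```text
(no output)
```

View pics/A.png

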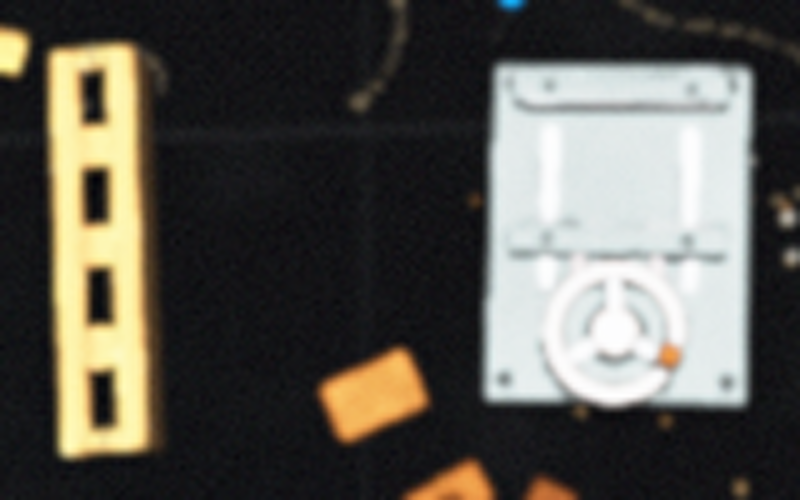

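View pics/B.png

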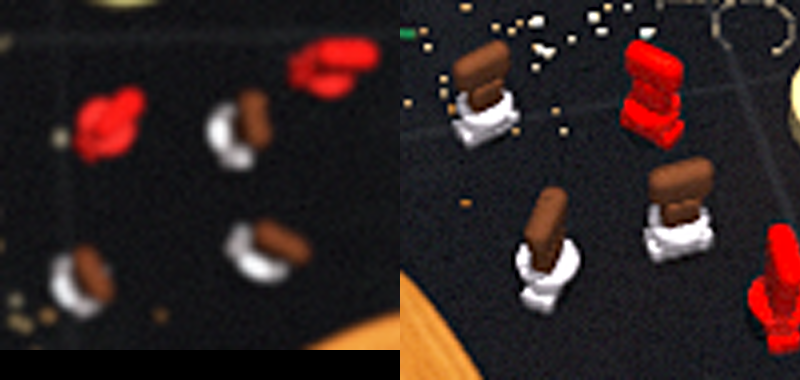

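The crop confirms the choice: three brown-headed pegs with pale feet at about (390,220), (419,190) and (422,214) in raw top pixels. Both other T shapes are red. The rail slots are at crop A (93,97), (97,195), (99,295) and (103,399). The wheel centre is at (613,330) and the handle at (670,355). Next I fit poses in both views.

```bash
cat > fit.py <<'E'
from h import *
from scipy.optimize import minimize
def hulls(n,boxes,p,s,off):
    x,y,a=p; c,sn=np.cos(a),np.sin(a); o=[]
    for (bx,by,z0,z1) in boxes:
        P=[[x+c*i*bx-sn*j*by,y+sn*i*bx+c*j*by,z] for i in(-.5,.5) for j in(-.5,.5) for z in(z0,z1)]
        o.append(cv2.convexHull(((w2px(n,P)-off+.5)*s-.5).astype(np.float32)))
    return o
def fit(boxes,masks,p0,pad=14,step=(8,8,.3),s=6):
    D={}
    for n,m in masks.items():
        q=np.vstack(hulls(n,boxes,p0,1,np.zeros(2))).reshape(-1,2); lo=np.maximum(np.floor(q.min(0))-pad,0).astype(int); hi=np.ceil(q.max(0)).astype(int)+pad
        D[n]=(cv2.resize(m[lo[1]:hi[1],lo[0]:hi[0]].astype(np.float32),None,fx=s,fy=s,interpolation=cv2.INTER_LINEAR),lo)
    def cost(p):
        e=0
        for n,(m,lo) in D.items():
            r=np.zeros_like(m)
            for h in hulls(n,boxes,p,s,lo): cv2.fillConvexPoly(r,np.round(h*16).astype(np.int32),1.,shift=4)
            e+=np.abs(cv2.GaussianBlur(r,(0,0),s*.6)-m).sum()/max(m.sum(),1)
        return e
    best=None
    for a in (0,.8,-.8) if len(boxes)>1 else (0,):
        q=np.array(p0)+[0,0,a]; sx=np.vstack([q]+[q+np.eye(3)[i]*step[i] for i in range(3)])
        r=minimize(cost,q,method='Nelder-Mead',options=dict(initial_simplex=sx,xatol=.05,fatol=1e-4))
        if best is None or r.fun<best.fun: best=r
    return best.x,best.fun
PEG=[(28,18,28,52),(44,18,52,82)]
RAIL=[(310,62,0,50)]
def hsv(im): return cv2.cvtColor(im,cv2.COLOR_BGR2HSV).astype(int)
def brown(im):
    h=hsv(im); m=(h[...,0]<18)&(h[...,1]>70)&(h[...,2]>45)&(h[...,2]<170); 
    red=(h[...,1]>200)&(h[...,2]>140); return m&~red
def yellow(im):
    h=hsv(im); return (h[...,0]>8)&(h[...,0]<32)&(h[...,1]>60)&(h[...,2]>70)
def images(): return {n:arm.get_image(n) for n in('top','side')}
E
python3 - <<'E'
from fit import *
im=images()
T=lambda uv,z:px2w('top',[(190+(u+.5)/5-.5,150+(v+.5)/5-.5) for u,v in uv],z)
sl=T([(93,97),(97,195),(99,295),(103,399)],50); print('slots',sl.round(0).tolist())
print('bed',T([(495,65),(752,67),(485,402),(748,406)],14).round().tolist())
print('wheel',T([(613,330)],80).round(1),'handle',T([(670,355)],127).round(1))
print('jaws(z41): fixed face ends, slide face ends',T([(515,106),(728,106),(512,222),(722,224)],41).round().tolist())
ym={n:yellow(i) for n,i in im.items()}
c=sl.mean(0); a=np.arctan2(*(sl[0]-sl[3])[1::-1])
print('rail',fit(RAIL,ym,(c[0],c[1],a),step=(8,8,.05),s=4))
bm={n:brown(i) for n,i in im.items()}
for u,v in [(93,272),(250,120),(278,242)]:
    p=px2w('top',[(370+u/5,165+v/5)],60)[0]
    for cams in (('top','side'),('top',),('side',)):
        f=fit(PEG,{n:bm[n] for n in cams},(p[0],p[1],0.)); print('peg',cams,f[0].round(2),round(f[1],3))
E
```

```text
slots [[674.0, 398.0, 50.0], [597.0, 393.0, 50.0], [519.0, 389.0, 50.0], [440.0, 384.0, 50.0]]
bed [[701.0, 90.0, 14.0], [695.0, -113.0, 14.0], [435.0, 101.0, 14.0], [426.0, -101.0, 14.0]]
wheel [[479.1   0.   80. ]] handle [[454.1 -41.  127. ]]
jaws(z41): fixed face ends, slide face ends [[661.0, 73.0, 41.0], [657.0, -92.0, 41.0], [569.0, 76.0, 41.0], [564.0, -84.0, 41.0]]
rail (array([5.58876362e+02, 3.95027275e+02, 6.32706990e-02]), np.float64(0.5163081884384155))
peg ('top', 'side') [ 459.68 -281.58    0.55] 1.004
peg ('top',) [ 4.6029e+02 -2.8216e+02  4.6000e-01] 0.529
peg ('side',) [ 458.16 -277.81    0.83] 0.385Traceback (most recent call last):
  File "<stdin>", line 15, in <module>
  File "fit.py", line 24, in fit
    r=minimize(cost,q,method='Nelder-Mead',options=dict(initial_simplex=sx,xatol=.05,fatol=1e-4))
    res = _minimize_neldermead(fun, x0, args, callback, bounds=bounds,
                               **options)
    fsim[j] = func(sim[j])
              ~~~~^^^^^^^^
    fx = function(np.copy(x), *(wrapper_args + args))
  File "fit.py", line 18, in cost
    for h in hulls(n,boxes,p,s,lo): cv2.fillConvexPoly(r,np.round(h*16).astype(np.int32),1.,shift=4)
             ~~~~~^^^^^^^^^^^^^^^^
  File "fit.py", line 7, in hulls
    o.append(cv2.convexHull(((w2px(n,P)-off+.5)*s-.5).astype(np.float32)))
                              ~~~~^^^^^
  File "h.py", line 14, in w2px
    K,rv,t=cam(n); return cv2.projectPoints(np.array(P,float).reshape(-1,3),rv,t,K,None)[0].reshape(-1,2)
           ~~~^^^
  File "h.py", line 5, in cam
    p=arm.camera_params(n); f=200/np.tan(np.radians(p['fov_y'])/2)
ValueError: time passes only in moves, steps and waits
```

```bash
cat > e.py <<'E'
s=open('h.py').read()
s=s.replace("def cam(n):","import functools,pickle,os\ndef cam(n):\n    if os.path.exists('cam.pkl'): return pickle.load(open('cam.pkl','rb'))[n]\n    return cam0(n)\ndef cam0(n):").replace("functools,","")
s=s.replace("    if os.path.exists('cam.pkl'): return pickle.load(open('cam.pkl','rb'))[n]\n    return cam0(n)","    if not C: C.update(pickle.load(open('cam.pkl','rb')) if os.path.exists('cam.pkl') else {k:cam0(k) for k in('top','side')})\n    if not os.path.exists('cam.pkl'): pickle.dump(C,open('cam.pkl','wb'))\n    return C[n]").replace("def cam(n)","C={}\ndef cam(n)")
s+='''
def plan(x,y,z,yaw):
    """shift/roll in tool axes from here to world xyz, tool x axis at yaw deg"""
    s=arm.read_state(); M=R.from_quat(s['ee_rot']).as_matrix(); p=np.array(s['position'])
    cur=np.degrees(np.arctan2(M[1,0],M[0,0])); r=(cur-yaw+90)%180-90
    print('pos',p.round(1),'yaw %.1f'%cur,'F',np.round(s['contact_force'],1),'w %.1f g %.1f t %.1f'%(s['gripper_width'],s['grasp_force'],s['clock']),'j6 %.2f'%s['joints'][5],'-> shift',(M.T@(np.array([x,y,z])-p)).round(1),'roll %.1f'%r)
'''
open('h.py','w').write(s)
E
python3 e.py
python3 - <<'E'
from fit import *
plan(558,393,100,3.5)
im=images(); bm={n:brown(i) for n,i in im.items()}
for u,v in [(93,272),(250,120),(278,242)]:
    p=px2w('top',[(370+u/5,165+v/5)],60)[0]
    for cams in (('top','side'),('top',),('side',)):
        f=fit(PEG,{n:bm[n] for n in cams},(p[0],p[1],0.)); print('peg',cams,f[0].round(2),round(f[1],3))
E
```

```text
pos [236.8 578.2 230.9] yaw -22.3 F [ 0.8 -0.5 -0.3] w 85.5 g 0.0 t 0.3 j6 -0.26 -> shift [367.4  49.5 131. ] roll -25.8
peg ('top', 'side') [ 459.66 -281.63    0.62] 0.971
peg ('top',) [ 4.6029e+02 -2.8216e+02  4.6000e-01] 0.524
peg ('side',) [ 458.96 -277.66    0.78] 0.364
peg ('top', 'side') [ 5.7255e+02 -4.0962e+02 -1.0000e-02] 1.046
peg ('top',) [ 5.7385e+02 -4.1035e+02 -2.0000e-02] 0.541
peg ('side',) [ 5.7246e+02 -4.0723e+02  4.3000e-01] 0.453
peg ('top', 'side') [ 479.67 -420.83    1.21] 0.991
peg ('top',) [ 480.71 -424.16    1.13] 0.625
peg ('side',) [ 479.64 -418.74    1.21] 0.329
```

drive_tool(targets=[[-1, 46, 6, 0, -4], [-1, 92, 12, 0, -8], [-1, 138, 18, 0, -12], [-1, 184, 24, 10, -16], [-1, 230, 31, 40, -20], [-1, 276, 37, 70, -24], [-1, 322, 43, 100, -25.8], [-1, 367, 49.5, 130, -25.8], [-1, 367, 49.5, 130, -25.8], [-1, 367, 49.5, 130, -25.8]])

```text
clock: 1.4
position: [558.6, 390.8, 98.3]
ee_rot: [1.0, 0.029, -0.002, 0.002]
contact_force: [-0.1, 0.2, -0.2]
gripper_width: 85.5
grasp_force: 0.0
```

Run:
```python
from fit import *
plan(558,393,24,3.5)
a=arm.get_image('top'); b=arm.get_image('side')
r=lambda im,x0,y0,x1,y1,s:cv2.resize(im[y0:y1,x0:x1],None,fx=s,fy=s,interpolation=cv2.INTER_CUBIC)
o=np.zeros((420,800,3),np.uint8); A=r(a,170,140,270,245,4); B=r(b,240,110,340,180,4); o[:420,:400]=A; o[:280,400:]=B; cv2.imwrite('pics/r1.png',o)
```

```text
pos [558.6 390.8  98.3] yaw 3.3 F [-0.1  0.2 -0.2] w 85.5 g 0.0 t 1.4 j6 0.78 -> shift [-0.2 -2.5 74.3] roll -0.2
```

View pics/r1.png

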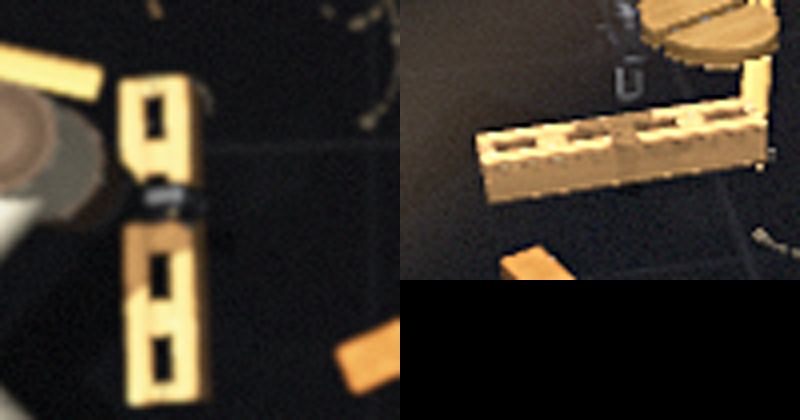

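The rail is undisturbed, spanning x 120–205 in the left crop, with the gripper hovering over its middle. Descending.

drive_tool(targets=[[-1, 0, -2.5, 20, 0], [-1, 0, -2.5, 40, 0], [-1, 0, -2.5, 58, 0], [-1, 0, -2.5, 74, 0], [-1, 0, -2.5, 74, 0], [1, 0, -2.5, 74, 0], [1, 0, -2.5, 74, 0], [1, 0, -2.5, 74, 0], [1, 0, -2.5, 74, 0], [1, 0, -2.5, 74, 0], [1, 0, -2.5, 74, 0], [1, 0, -2.5, 74, 0]])

```text
clock: 2.7
position: [558.1, 396.8, 30.1]
ee_rot: [1.0, 0.031, 0.001, -0.001]
contact_force: [-1.8, -1.2, 6.7]
gripper_width: 60.2
grasp_force: 69.3
```

drive_tool(targets=[[1, 0, 0, 0, 0], [1, 0, 0, 0, 0], [1, 0, 0, -5, 0], [1, 0, 0, -15, 0], [1, 0, 0, -30, 0], [1, 0, 0, -50, 0], [1, 0, 0, -60, 0], [1, 0, 0, -60, 0], [1, 0, 0, -60, 0]])

```text
clock: 3.6
position: [557.2, 395.7, 87.1]
ee_rot: [1.0, 0.031, -0.0, -0.0]
contact_force: [-0.4, -0.8, -4.3]
gripper_width: 60.6
grasp_force: 68.3
```

Run:
```python
from fit import *
st()
snap('side','s2.png',(180,60,380,210),4)
```

```text
{'clock': np.float64(3.6), 'position': array([557.199, 395.744,  87.114]), 'ee_rot': array([ 1.   ,  0.031, -0.   , -0.   ]), 'contact_force': array([-0.423, -0.759, -4.267]), 'gripper_width': np.float64(60.637), 'grasp_force': np.float64(68.287), 'joints': array([ 0.853,  0.6  , -0.01 , -0.001, -0.961,  0.779])}
```

View pics/s2.png

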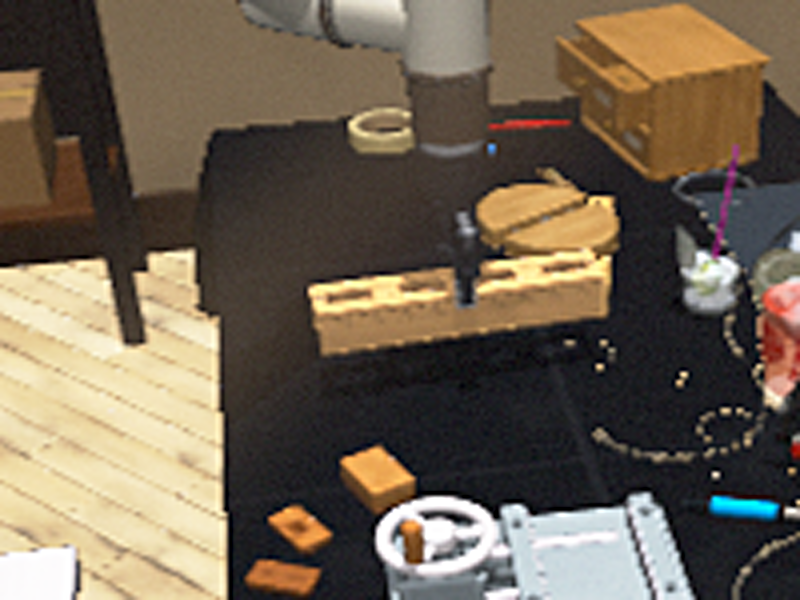

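The rail is lifted and level, gripped near its middle, and everything else is untouched. Next I refine the vice pose and plan the carry.

Run:
```python
from fit import *
plan(623,-7,190,-92.4)
```

```text
pos [556.9 395.4  86.4] yaw 3.5 F [-0.6  0.6 -4.3] w 60.4 g 68.3 t 3.6 j6 0.78 -> shift [  41.2  405.8 -103.3] roll -84.1
```

drive_tool(targets=[[1, 0, 0, -30, 0], [1, 0, 10, -60, 6], [1, 0, 40, -90, 13], [1, 3, 75, -105, 20], [1, 6, 110, -105, 28], [1, 10, 150, -105, 36], [1, 15, 190, -105, 44], [1, 20, 230, -105, 52], [1, 25, 270, -105, 60], [1, 30, 310, -105, 68], [1, 36, 350, -105, 76], [1, 41, 385, -105, 84]])

```text
clock: 4.85
position: [621.6, 12.1, 191.0]
ee_rot: [0.761, -0.648, -0.001, 0.001]
contact_force: [0.4, 0.1, -4.0]
gripper_width: 60.3
grasp_force: 68.2
```

Run:
```python
from fit import *
plan(623,-7,170,-92.4)
```

```text
pos [621.6  12.1 191. ] yaw -80.9 F [ 0.4  0.1 -4. ] w 60.3 g 68.2 t 4.8 j6 -0.12 -> shift [19.1  1.6 21. ] roll 11.5
```

drive_tool(targets=[[1, 10, 1, 0, 6], [1, 19, 1.6, 10, 11.5], [1, 19, 1.6, 30, 11.5], [1, 19, 1.6, 50, 11.5], [1, 19, 1.6, 70, 11.5], [1, 19, 1.6, 85, 11.5], [1, 19, 1.6, 85, 11.5], [1, 19, 1.6, 85, 11.5]])

```text
clock: 5.65
position: [623.5, -5.0, 106.8]
ee_rot: [-0.695, 0.719, 0.0, -0.001]
contact_force: [-0.1, -1.2, -3.8]
gripper_width: 60.7
grasp_force: 68.1
```

Run:
```python
from fit import *
plan(623,-7,44,-92.4)
a=arm.get_image('top'); b=arm.get_image('side')
r=lambda im,x0,y0,x1,y1,s:cv2.resize(im[y0:y1,x0:x1],None,fx=s,fy=s,interpolation=cv2.INTER_CUBIC)
o=np.zeros((600,800,3),np.uint8); A=r(a,265,150,365,240,4); B=r(b,260,170,360,250,4); o[:360,:400]=A; o[:320,400:]=B
cv2.imwrite('pics/v1.png',o[:360]);
```

```text
pos [623.5  -5.  106.8] yaw -92.0 F [-0.1 -1.2 -3.8] w 60.7 g 68.1 t 5.7 j6 -0.29 -> shift [ 2.   0.4 62.8] roll 0.4
```

View pics/v1.png

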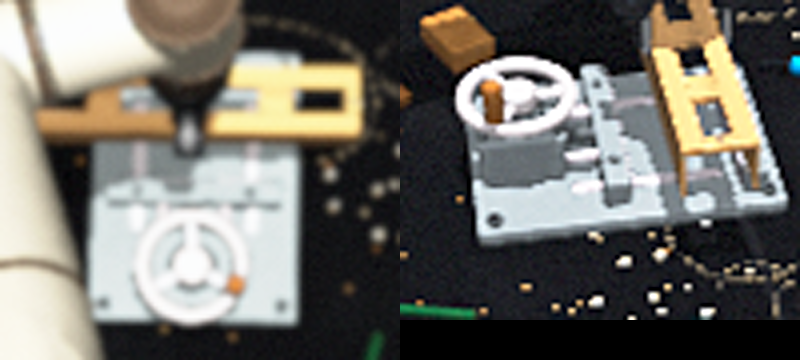

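Run:
```python
from fit import *
f=lambda u,v:(265+(u+.5)/4-.5,150+(v+.5)/4-.5)
print(px2w('top',[f(362,64),f(363,138)],127).round(1))
# predicted vise features at pose (618,-7,-2.4deg)
a=np.radians(-2.4)
V=lambda x,y,z:[618+np.cos(a)*x-np.sin(a)*y,-7+np.sin(a)*x+np.cos(a)*y,z]
P=[V(-140,0,80),V(43,-85,41),V(43,85,41)]
q=w2px('top',P); print('top crop A px',((q-[190,150])*5).round())
q=w2px('side',[V(-140,0,85),V(43,-85,41),V(43,-85,14),V(-51.5,-85,41)]); print('side crop px',((q-[260,170])*4).round().tolist())
```

```text
[[ 653.  -161.6  127. ]
 [ 583.9 -159.6  127. ]]
top crop A px [[613. 329.]
 [728. 103.]
 [509. 100.]]
side crop px [[114.0, 88.0], [342.0, 167.0], [341.0, 191.0], [232.0, 180.0]]
```

drive_tool(targets=[[1, 2, 0, 15, 0.4], [1, 2, 0, 30, 0.4], [1, 2, 0, 42, 0.4], [1, 2, 0, 52, 0.4], [1, 2, 0, 58, 0.4], [1, 2, 0, 61, 0.4], [1, 2, 0, 61, 0.4], [1, 2, 0, 61, 0.4]])

```text
clock: 6.55
position: [624.1, -6.8, 46.8]
ee_rot: [-0.692, 0.722, -0.0, 0.0]
contact_force: [-0.4, -0.3, -4.8]
gripper_width: 60.4
grasp_force: 68.2
```

Not yet in contact; lower a little more.

drive_tool(targets=[[1, 0, 0, 2, 0], [1, 0, 0, 4, 0], [1, 0, 0, 5, 0], [1, 0, 0, 5, 0]])

```text
clock: 6.95
position: [624.3, -6.7, 44.1]
ee_rot: [-0.693, 0.721, -0.001, 0.0]
contact_force: [-3.1, 1.2, 7.5]
gripper_width: 60.4
grasp_force: 69.5
```

drive_tool(targets=[[-0.7, 0, 0, 3, 0], [-0.7, 0, 0, 3, 0], [-0.7, 0, 0, 3, 0], [-0.7, 0, 0, 3, 0], [-0.7, 0, 0, -10, 0], [-0.7, 0, 0, -30, 0], [-0.7, 0, 0, -60, 0], [-0.7, 0, 0, -100, 0], [-0.7, 0, 0, -130, 0], [-0.7, 0, 0, -130, 0]])

```text
clock: 7.95
position: [626.9, -6.6, 178.3]
ee_rot: [-0.693, 0.721, -0.004, 0.005]
contact_force: [0.1, -0.3, 0.2]
gripper_width: 72.3
grasp_force: 0.0
```

Run:
```python
from fit import *
plan(457,-41,150,-92.4)
a=arm.get_image('top'); b=arm.get_image('side')
r=lambda im,x0,y0,x1,y1,s:cv2.resize(im[y0:y1,x0:x1],None,fx=s,fy=s,interpolation=cv2.INTER_CUBIC)
o=np.zeros((360,800,3),np.uint8); A=r(a,265,150,365,240,4); B=r(b,260,170,360,250,4); o[:360,:400]=A; o[:320,400:]=B
cv2.imwrite('pics/v2.png',o)
```

```text
pos [626.9  -6.6 178.3] yaw -92.3 F [ 0.1 -0.3  0.2] w 72.3 g 0.0 t 8.0 j6 -0.29 -> shift [ 41.3 168.7  26.2] roll 0.1
```

View pics/v2.png

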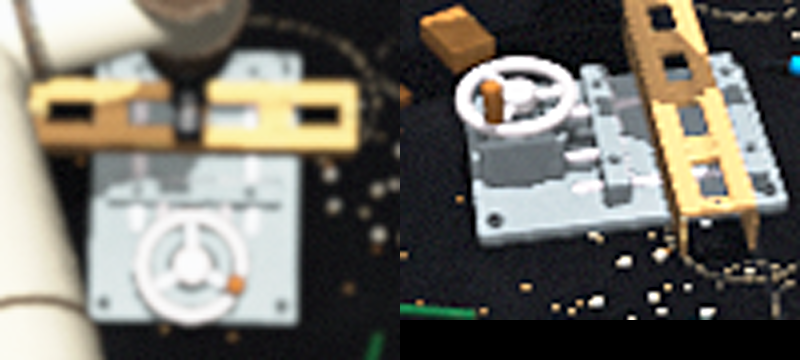

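Top crop: the rail lies across the bed at u 32–360, centred on the vice (92–300). The handle is at (235,284). Moving over the handle.

drive_tool(targets=[[-0.2, 10, 40, 0, 0], [-0.2, 20, 85, 0, 0], [-0.2, 30, 130, 0, 0], [-0.2, 40, 171, 10, 0], [-0.2, 40, 171, 25, 0], [-0.2, 40, 171, 25, 0], [-0.2, 40, 171, 25, 0]])

```text
clock: 8.75
position: [451.5, -39.7, 146.1]
ee_rot: [-0.692, 0.721, 0.0, -0.001]
contact_force: [0.1, -0.1, 0.5]
gripper_width: 51.2
grasp_force: 0.0
```

Run:
```python
from fit import *
plan(455,-39.5,95,-92.4)
snap('side','w1.png',(250,150,350,225),6)
```

```text
pos [451.5 -39.7 146.1] yaw -92.4 F [ 0.1 -0.1  0.5] w 51.2 g 0.0 t 8.8 j6 -0.31 -> shift [-0.4 -3.5 51.1] roll 0.0
```

View pics/w1.png

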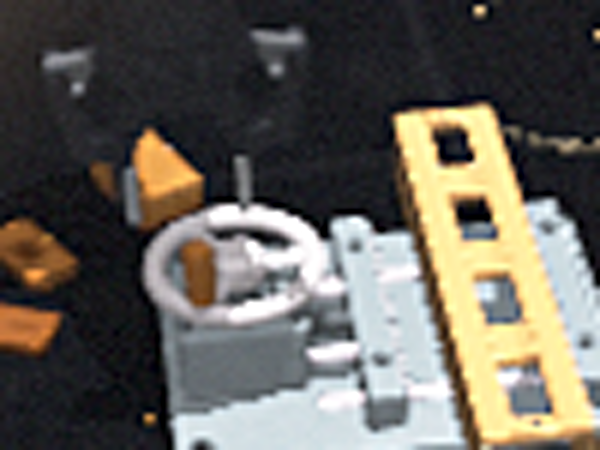

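The fingers (at 132 and 242) straddle the handle (200), with a slight +x offset needed. Descend and grip.

drive_tool(targets=[[-0.2, 0, -5, 15, 0], [-0.2, 0, -5, 35, 0], [-0.2, 0, -5, 51, 0], [-0.2, 0, -5, 51, 0], [1, 0, -5, 51, 0], [1, 0, -5, 51, 0], [1, 0, -5, 51, 0], [1, 0, -5, 51, 0], [1, 0, -5, 51, 0], [1, 0, -5, 51, 0], [1, 0, -5, 51, 0]])

```text
clock: 9.9
position: [456.5, -40.0, 96.3]
ee_rot: [-0.692, 0.721, -0.0, 0.0]
contact_force: [-2.2, -0.3, 5.6]
gripper_width: 17.4
grasp_force: 58.6
```

Run:
```python
from fit import *
plan(455,-39.5,95,-92.4)
```

```text
pos [456.5 -40.   96.3] yaw -92.4 F [-2.2 -0.3  5.6] w 17.4 g 58.6 t 9.9 j6 -0.31 -> shift [-0.4  1.5  1.3] roll 0.0
```

```bash
cat > circ.py <<'E'
from h import *
import sys
def circ(degs,c=(479,0),r=46):
    s=arm.read_state(); M=R.from_quat(s['ee_rot']).as_matrix(); p=np.array(s['position'])
    v=p[:2]-c; t=np.arctan2(v[1],v[0]); print('r %.1f th %.1f'%(np.hypot(*v),np.degrees(t)),'F',np.round(s['contact_force'],1),'Ftan %.1f'%(-s['contact_force'][0]*np.sin(t-0)*-1+s['contact_force'][1]*-np.cos(t)),'t',s['clock'],'z %.1f'%p[2])
    for d in degs:
        a=t-np.radians(d); w=np.array([r*np.cos(a)-v[0],r*np.sin(a)-v[1],0]); l=M.T@w; print(d,[1,*l[:2].round(1).tolist(),0,0])
if __name__=='__main__': circ([float(x) for x in sys.argv[1:]])
E
python3 circ.py 15 30 45 60 75 90 105 120 135 150 165 180
```

```text
r 45.9 th -119.4 F [-2.2 -0.3  5.6] Ftan 1.8 t 9.9 z 96.3
15.0 [1, -6.7, 10.0, 0, 0]
30.0 [1, -15.8, 17.8, 0, 0]
45.0 [1, -26.7, 22.9, 0, 0]
60.0 [1, -38.5, 25.1, 0, 0]
75.0 [1, -50.4, 24.2, 0, 0]
90.0 [1, -61.8, 20.1, 0, 0]
105.0 [1, -71.6, 13.3, 0, 0]
120.0 [1, -79.4, 4.2, 0, 0]
135.0 [1, -84.6, -6.6, 0, 0]
150.0 [1, -86.8, -18.4, 0, 0]
165.0 [1, -85.8, -30.4, 0, 0]
180.0 [1, -81.8, -41.7, 0, 0]
```

drive_tool(targets=[[1, -6.7, 10, 0, 0], [1, -15.8, 17.8, 0, 0], [1, -26.7, 22.9, 0, 0], [1, -38.5, 25.1, 0, 0], [1, -50.4, 24.2, 0, 0], [1, -61.8, 20.1, 0, 0], [1, -61.8, 20.1, 0, 0]])

```text
clock: 10.6
position: [437.5, 23.8, 96.2]
ee_rot: [-0.692, 0.721, 0.001, -0.001]
contact_force: [-8.5, 7.2, 13.0]
gripper_width: 17.3
grasp_force: 59.8
```

```bash
python3 circ.py 15 30 45 60 75 90 105 120 135 150 165 180
```

```text
r 47.9 th 150.2 F [-8.5  7.2 13. ] Ftan 2.0 t 10.6 z 96.2
15.0 [1, -9.0, -8.5, 0, 0]
30.0 [1, -16.7, -17.7, 0, 0]
45.0 [1, -21.8, -28.6, 0, 0]
60.0 [1, -23.9, -40.4, 0, 0]
75.0 [1, -22.8, -52.4, 0, 0]
90.0 [1, -18.7, -63.7, 0, 0]
105.0 [1, -11.9, -73.5, 0, 0]
120.0 [1, -2.7, -81.2, 0, 0]
135.0 [1, 8.2, -86.3, 0, 0]
150.0 [1, 20.0, -88.4, 0, 0]
165.0 [1, 32.0, -87.4, 0, 0]
180.0 [1, 43.3, -83.3, 0, 0]
```

```bash
sed -i 's/def circ(degs,c=(479,0),r=46):/def circ(degs,c=(477,1),r=46,cmd=None):/; s/    for d in degs:/    q=p[:2] if cmd is None else np.array(cmd)\n    for d in degs:/; s/w=np.array(\[r\*np.cos(a)-v\[0\],r\*np.sin(a)-v\[1\],0\])/g=np.array(c)+[r*np.cos(a),r*np.sin(a)]; w=np.array([*(g-q),0])/; s/,0,0\])$/,0,0],g.round(1))/' circ.py
python3 - <<'E'
from circ import *
circ(range(15,181,15),cmd=(438.9,22.6))
E
```

```text
r 45.6 th 150.0 F [-8.5  7.2 13. ] Ftan 2.0 t 10.6 z 96.2
15 [1, -11.1, -5.1, 0, 0] [444.5  33.5]
30 [1, -18.8, -14.3, 0, 0] [454.   40.8]
45 [1, -23.9, -25.2, 0, 0] [465.1  45.4]
60 [1, -25.9, -37.1, 0, 0] [477.  47.]
75 [1, -24.9, -49.0, 0, 0] [488.9  45.4]
90 [1, -20.7, -60.3, 0, 0] [500.   40.8]
105 [1, -13.8, -70.1, 0, 0] [509.5  33.5]
120 [1, -4.6, -77.8, 0, 0] [516.8  24. ]
135 [1, 6.3, -82.9, 0, 0] [521.4  12.9]
150 [1, 18.1, -84.9, 0, 0] [523.   1.]
165 [1, 30.1, -83.8, 0, 0] [521.4 -10.9]
180 [1, 41.3, -79.7, 0, 0] [516.8 -22. ]
```

drive_tool(targets=[[1, -11.1, -5.1, 0, 0], [1, -18.8, -14.3, 0, 0], [1, -23.9, -25.2, 0, 0], [1, -25.9, -37.1, 0, 0], [1, -24.9, -49, 0, 0], [1, -20.7, -60.3, 0, 0], [1, -13.8, -70.1, 0, 0], [1, -4.6, -77.8, 0, 0], [1, 6.3, -82.9, 0, 0], [1, 6.3, -82.9, 0, 0]])

```text
clock: 11.6
position: [522.0, 11.8, 96.3]
ee_rot: [-0.692, 0.722, -0.0, 0.0]
contact_force: [-1.9, -3.2, 5.5]
gripper_width: 17.2
grasp_force: 59.8
```

Run:
```python
from circ import *
circ(range(15,181,15),cmd=(521.4,12.9))
```

```text
r 46.3 th 13.5 F [-1.9 -3.2  5.5] Ftan 2.6 t 11.6 z 96.3
15 [1, 13.0, -2.1, 0, 0] [ 5.23e+02 -2.00e-01]
30 [1, 24.9, -0.8, 0, 0] [521.1 -12. ]
45 [1, 36.1, 3.6, 0, 0] [516.2 -23. ]
60 [1, 45.7, 10.8, 0, 0] [508.7 -32.3]
75 [1, 53.2, 20.2, 0, 0] [499.  -39.4]
90 [1, 58.0, 31.2, 0, 0] [487.8 -43.7]
105 [1, 59.8, 43.1, 0, 0] [475.8 -45. ]
120 [1, 58.4, 55.0, 0, 0] [464.  -43.1]
135 [1, 54.0, 66.2, 0, 0] [453.  -38.2]
150 [1, 46.8, 75.8, 0, 0] [443.7 -30.7]
165 [1, 37.4, 83.3, 0, 0] [436.6 -21. ]
180 [1, 26.4, 88.1, 0, 0] [432.3  -9.8]
```

drive_tool(targets=[[1, 13, -2.1, 0, 0], [1, 24.9, -0.8, 0, 0], [1, 36.1, 3.6, 0, 0], [1, 45.7, 10.8, 0, 0], [1, 53.2, 20.2, 0, 0], [1, 58, 31.2, 0, 0], [1, 59.8, 43.1, 0, 0], [1, 58.4, 55, 0, 0], [1, 54, 66.2, 0, 0], [1, 54, 66.2, 0, 0]])

```text
clock: 12.6
position: [452.3, -37.7, 96.3]
ee_rot: [-0.693, 0.721, -0.001, 0.001]
contact_force: [-1.1, 3.6, 6.8]
gripper_width: 17.2
grasp_force: 59.8
```

Run:
```python
from circ import *
circ(range(10,121,10),cmd=(453,-38.2))
snap('side','w2.png',(260,170,360,250),6)
```

```text
r 45.9 th -122.5 F [-1.1  3.6  6.8] Ftan 2.9 t 12.6 z 96.3
10 [1, -5.0, 7.3, 0, 0] [445.9 -32.9]
20 [1, -10.7, 12.9, 0, 0] [440.5 -27. ]
30 [1, -17.3, 17.5, 0, 0] [436.2 -20.2]
40 [1, -24.5, 20.9, 0, 0] [433.1 -12.8]
50 [1, -32.3, 22.9, 0, 0] [431.4  -5. ]
60 [1, -40.3, 23.6, 0, 0] [431.   3.]
70 [1, -48.3, 22.9, 0, 0] [432.1  11. ]
80 [1, -56.0, 20.8, 0, 0] [434.5  18.6]
90 [1, -63.3, 17.4, 0, 0] [438.2  25.7]
100 [1, -69.8, 12.8, 0, 0] [443.1  32.1]
110 [1, -75.5, 7.1, 0, 0] [449.   37.5]
120 [1, -80.1, 0.5, 0, 0] [455.8  41.8]
```

View pics/w2.png

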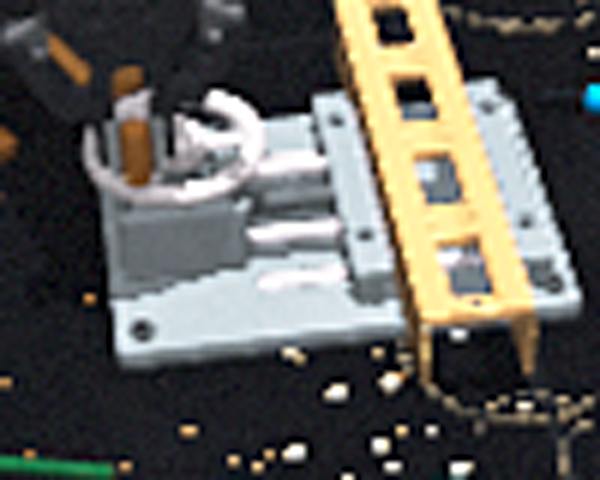

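The sliding jaw is now close to the rail (jaw edge at u≈385 against the rail at 395). I continue in finer steps.

drive_tool(targets=[[1, -5, 7.3, 0, 0], [1, -10.7, 12.9, 0, 0], [1, -17.3, 17.5, 0, 0], [1, -24.5, 20.9, 0, 0], [1, -32.3, 22.9, 0, 0], [1, -40.3, 23.6, 0, 0], [1, -48.3, 22.9, 0, 0], [1, -48.3, 22.9, 0, 0]])

```text
clock: 13.45
position: [432.4, 11.4, 96.2]
ee_rot: [-0.693, 0.721, -0.001, 0.001]
contact_force: [-0.3, 2.4, 9.5]
gripper_width: 17.4
grasp_force: 59.8
```

Run:
```python
from circ import *
circ(range(10,121,10),cmd=(432.1,11))
```

```text
r 45.8 th 166.9 F [-0.3  2.4  9.5] Ftan 2.3 t 13.45 z 96.2
10 [1, -8.2, -2.3, 0, 0] [434.7  19.1]
20 [1, -15.4, -5.8, 0, 0] [438.5  26.1]
30 [1, -21.9, -10.5, 0, 0] [443.4  32.5]
40 [1, -27.5, -16.2, 0, 0] [449.4  37.8]
50 [1, -32.0, -22.9, 0, 0] [456.2  42. ]
60 [1, -35.3, -30.2, 0, 0] [463.7  45. ]
70 [1, -37.2, -38.0, 0, 0] [471.5  46.7]
80 [1, -37.8, -46.0, 0, 0] [479.5  46.9]
90 [1, -37.0, -53.9, 0, 0] [487.5  45.8]
100 [1, -34.8, -61.6, 0, 0] [495.1  43.3]
110 [1, -31.3, -68.9, 0, 0] [502.1  39.5]
120 [1, -26.6, -75.4, 0, 0] [508.5  34.6]
```

drive_tool(targets=[[1, -8.2, -2.3, 0, 0], [1, -15.4, -5.8, 0, 0], [1, -21.9, -10.5, 0, 0], [1, -21.9, -10.5, 0, 0]])

```text
clock: 13.85
position: [440.9, 29.6, 96.1]
ee_rot: [-0.693, 0.721, -0.0, -0.004]
contact_force: [-3.7, -10.5, 14.9]
gripper_width: 17.5
grasp_force: 60.7
```

Run:
```python
from circ import *
circ(range(5,56,5),cmd=(443.4,32.5))
```

```text
r 46.0 th 141.6 F [ -3.7 -10.5  14.9] Ftan -10.5 t 13.85 z 96.1
5 [1, -0.1, -0.2, 0, 0] [443.6  32.6]
10 [1, -3.0, -3.0, 0, 0] [446.5  35.4]
15 [1, -5.7, -6.0, 0, 0] [449.6  37.9]
20 [1, -8.1, -9.2, 0, 0] [452.9  40.2]
25 [1, -10.1, -12.6, 0, 0] [456.4  42.1]
30 [1, -11.9, -16.2, 0, 0] [460.1  43.8]
35 [1, -13.4, -20.0, 0, 0] [463.9  45.1]
40 [1, -14.5, -23.8, 0, 0] [467.8  46.1]
45 [1, -15.3, -27.7, 0, 0] [471.7  46.7]
50 [1, -15.8, -31.7, 0, 0] [475.7  47. ]
55 [1, -15.8, -35.7, 0, 0] [479.7  46.9]
```

drive_tool(targets=[[1, -1, -1, 0, 0], [1, -1.5, -1.5, 0, 0], [1, -1.5, -1.5, 0, 0], [1, -1.5, -1.5, 0, 0]])

```text
clock: 14.25
position: [441.0, 29.7, 96.1]
ee_rot: [-0.692, 0.721, 0.0, -0.005]
contact_force: [-5.0, -13.6, 18.3]
gripper_width: 17.3
grasp_force: 60.9
```

Run:
```python
from circ import *
circ([5],cmd=(444.9,34.0))
```

```text
r 46.1 th 141.5 F [ -5.  -13.6  18.3] Ftan -13.7 t 14.25 z 96.1
5 [1, 1.4, 1.2, 0, 0] [443.7  32.7]
```

The wheel is stopped at 13.7 N tangential. Relax, release and rise.

drive_tool(targets=[[1, 2, 2, 0, 0], [1, 3.5, 3.2, 0, 0], [1, 3.5, 3.2, 0, 0], [-0.2, 3.5, 3.2, 0, 0], [-0.2, 3.5, 3.2, 0, 0], [-0.2, 3.5, 3.2, 0, 0], [-0.2, 3.5, 3.2, 0, 0], [-0.2, 3.5, 3.2, -20, 0], [-0.2, 3.5, 3.2, -50, 0], [-0.2, 3.5, 3.2, -90, 0], [-0.2, 3.5, 3.2, -110, 0]])

```text
clock: 15.35
position: [442.7, 30.9, 208.2]
ee_rot: [-0.693, 0.721, -0.001, 0.002]
contact_force: [0.6, 0.2, -0.6]
gripper_width: 51.0
grasp_force: 0.0
```

Run:
```python
from fit import *
a=arm.get_image('top'); b=arm.get_image('side')
im={'top':a,'side':b}; bm={n:brown(i) for n,i in im.items()}
r=lambda im,x0,y0,x1,y1,s:cv2.resize(im[y0:y1,x0:x1],None,fx=s,fy=s,interpolation=cv2.INTER_CUBIC)
o=np.zeros((440,800,3),np.uint8); A=r(a,265,150,365,240,4); B=r(b,260,170,360,280,4); o[:360,:400]=A; o[:440,400:]=B
cv2.imwrite('pics/v3.png',o)
st()
for n in im: cv2.imwrite('pics/raw_%s.png'%n,im[n])
# save mask counts in peg area
print(bm['top'][190:235,375:450].sum())
```

```text
{'clock': np.float64(15.45), 'position': array([443.282,  31.187, 208.276]), 'ee_rot': array([-0.693,  0.721, -0.001,  0.003]), 'contact_force': array([-0.228,  0.251,  0.144]), 'gripper_width': np.float64(51.095), 'grasp_force': np.float64(0.0), 'joints': array([ 4.390e-01,  9.000e-02, -4.510e-01,  1.000e-03, -1.023e+00,
       -4.800e-01])}
253
```

View pics/v3.png

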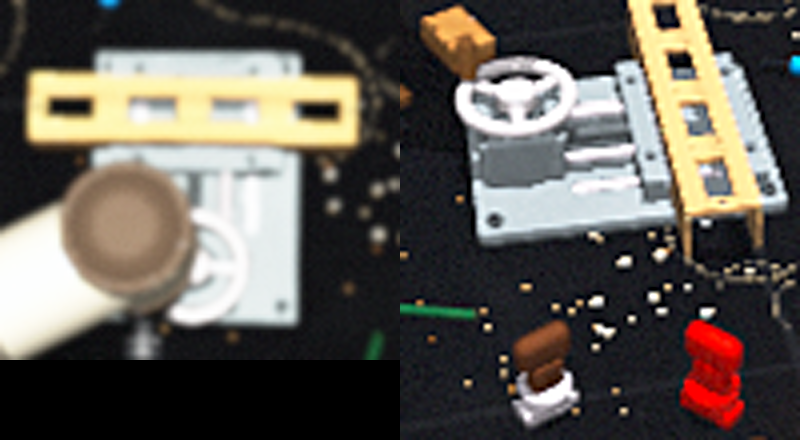

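The rail is gripped between both jaws, with slots at crop (70,106), (153,110), (233,110) and (318,110). The handle was released cleanly. Next: fit the rail pose and refit the pegs.

Run:
```python
from fit import *
im={n:cv2.imread('pics/raw_%s.png'%n) for n in('top','side')}
ym={n:yellow(i) for n,i in im.items()}
B=[(310,62,14,64)]
for c in (('top','side'),('top',),('side',)):
    f=fit(B,{n:ym[n] for n in c},(629,-6,1.53),step=(6,6,.05),s=5,pad=8); print('rail',c,f[0].round(3),round(f[1],3))
g=lambda u,v:(265+(u+.5)/4-.5,150+(v+.5)/4-.5)
print(px2w('top',[g(70,106),g(153,110),g(233,110),g(318,110)],64).round(1).tolist())
print(px2w('top',[g(27,72),g(29,143),g(360,77),g(358,147)],64).round(1).tolist())
plan(460,-281,150,-55)
```

```text
rail ('top', 'side') [631.603  -2.7     1.523] 0.9
rail ('top',) [633.086  -4.299   1.529] 0.438
rail ('side',) [631.295  -1.286   1.522] 0.458
[[635.2, 111.7, 64.0], [629.4, 32.8, 64.0], [627.4, -43.3, 64.0], [625.4, -124.1, 64.0]]
[[669.6, 152.6, 64.0], [600.2, 150.8, 64.0], [656.7, -165.3, 64.0], [588.6, -160.6, 64.0]]
pos [443.3  31.2 208.3] yaw -92.3 F [-0.2  0.3  0.1] w 51.1 g 0.0 t 15.4 j6 -0.48 -> shift [311.4 -29.1  57.6] roll -37.3
```

drive_tool(targets=[[-0.6, 40, -4, 0, -5], [-0.6, 85, -8, 0, -10], [-0.6, 130, -12, 0, -15], [-0.6, 175, -16, 0, -20], [-0.6, 220, -20, 10, -25], [-0.6, 265, -25, 30, -31], [-0.6, 311, -29, 57, -37], [-0.6, 311, -29, 57, -37.3], [-0.6, 311, -29, 57, -37.3]])

```text
clock: 16.35
position: [456.1, -282.0, 145.8]
ee_rot: [0.886, -0.464, -0.003, 0.0]
contact_force: [-0.3, 1.1, 0.1]
gripper_width: 68.3
grasp_force: 0.0
```

Run:
```python
from fit import *
plan(460,-281,56,-55)
snap('side','p1.png',(270,190,370,290),6)
```

```text
pos [ 456.1 -282.   145.8] yaw -55.3 F [-0.3  1.1  0.1] w 68.3 g 0.0 t 16.4 j6 0.86 -> shift [ 1.8 -4.  89.8] roll -0.3
```

View pics/p1.png

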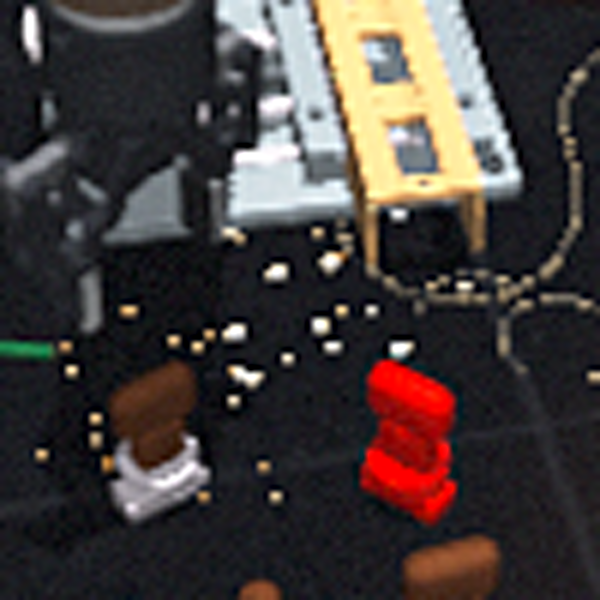

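The fingers (tips near (90,330) and (217,235)) line up over the brown peg (155,400), and the red one is well clear. Descend and squeeze to centre it.

drive_tool(targets=[[-0.6, 2, -4, 30, 0], [-0.6, 2, -4, 60, 0], [-0.6, 2, -4, 78, 0], [-0.6, 2, -4, 90, 0], [-0.6, 2, -4, 90, 0], [0.1, 2, -4, 90, 0], [0.1, 2, -4, 90, 0], [0.1, 2, -4, 90, 0], [0.1, 2, -4, 90, 0], [0.1, 2, -4, 90, 0]])

```text
clock: 17.4
position: [463.0, -281.3, 60.2]
ee_rot: [0.887, -0.462, 0.002, -0.0]
contact_force: [-1.6, 0.0, 5.6]
gripper_width: 44.2
grasp_force: 60.3
```

Run:
```python
from fit import *
plan(460,-281,56,-55); st()
```

```text
pos [ 463.  -281.3   60.2] yaw -55.1 F [-1.6  0.   5.6] w 44.2 g 60.3 t 17.4 j6 0.86 -> shift [-2.   2.3  4.2] roll -0.1
{'clock': np.float64(17.4), 'position': array([ 463.043, -281.296,   60.209]), 'ee_rot': array([ 0.887, -0.462,  0.002, -0.   ]), 'contact_force': array([-1.602,  0.019,  5.566]), 'gripper_width': np.float64(44.169), 'grasp_force': np.float64(60.299), 'joints': array([-0.246,  0.433, -0.413,  0.001, -0.722,  0.856])}
```

The width of 44.2 mm confirms the squeeze across the wide way. Release, re-centre, turn 90° and grip the flats.

drive_tool(targets=[[-0.6, 0, 0, 0, 0], [-0.6, 0, 0, 0, 0], [-0.6, 0, 0, 0, 0], [-0.6, 0, 0, 0, 0]])

```text
clock: 17.8
position: [462.1, -280.8, 58.2]
ee_rot: [0.887, -0.462, -0.0, -0.0]
contact_force: [0.7, 0.6, -0.7]
gripper_width: 68.3
grasp_force: 0.0
```

Run:
```python
from fit import *
plan(463,-281.3,52,-145.1)
```

```text
pos [ 462.1 -280.8   58.2] yaw -55.1 F [ 0.7  0.6 -0.7] w 68.3 g 0.0 t 17.8 j6 0.86 -> shift [ 0.9 -0.5  6.2] roll -90.0
```

drive_tool(targets=[[-0.6, 0.9, -0.5, 0, 8], [-0.6, 0.9, -0.5, 0, 16], [-0.6, 0.9, -0.5, 0, 24], [-0.6, 0.9, -0.5, 0, 32], [-0.6, 0.9, -0.5, 0, 40], [-0.6, 0.9, -0.5, 0, 48], [-0.6, 0.9, -0.5, 0, 56], [-0.6, 0.9, -0.5, 0, 64], [-0.6, 0.9, -0.5, 0, 72], [-0.6, 0.9, -0.5, 2, 80], [-0.6, 0.9, -0.5, 4, 88], [-0.6, 0.9, -0.5, 6, 90]])

```text
clock: 19.0
position: [463.0, -281.3, 52.1]
ee_rot: [-0.299, 0.954, 0.0, -0.0]
contact_force: [-0.2, 0.3, -0.0]
gripper_width: 68.3
grasp_force: 0.0
```

Run:
```python
from fit import *
plan(463,-281.3,52,-145.1)
```

```text
pos [ 463.  -281.3   52.1] yaw -145.3 F [-0.2  0.3 -0. ] w 68.3 g 0.0 t 19.0 j6 -0.72 -> shift [ 0.  -0.   0.1] roll -0.2
```

drive_tool(targets=[[0, 0, 0, 0, 0], [0.5, 0, 0, 0, 0], [1, 0, 0, 0, 0], [1, 0, 0, 0, 0], [1, 0, 0, 0, 0], [1, 0, 0, 0, 0], [1, 0, 0, 0, 0], [1, 0, 0, 0, 0]])

```text
clock: 19.8
position: [463.1, -281.4, 52.5]
ee_rot: [-0.3, 0.954, -0.0, 0.0]
contact_force: [-1.0, -0.9, 1.1]
gripper_width: 17.4
grasp_force: 58.7
```

Run:
```python
from fit import *
plan(627.9,-45,200,-92.4)
```

```text
pos [ 463.1 -281.4   52.5] yaw -145.1 F [-1.  -0.9  1.1] w 17.4 g 58.7 t 19.8 j6 -0.71 -> shift [-270.5   99.4 -147.5] roll -52.7
```

drive_tool(targets=[[1, 0, 0, -30, 0], [1, 0, 0, -75, 0], [1, -20, 8, -110, -5], [1, -60, 22, -115, -11], [1, -100, 37, -115, -18], [1, -140, 51, -115, -25], [1, -180, 66, -115, -32], [1, -220, 81, -115, -39], [1, -250, 92, -110, -46], [1, -270.5, 99.4, -105, -52.7], [1, -270.5, 99.4, -100, -52.7], [1, -270.5, 99.4, -100, -52.7]])

```text
clock: 21.0
position: [626.6, -44.5, 150.3]
ee_rot: [-0.692, 0.722, 0.001, -0.002]
contact_force: [0.1, -0.1, -2.4]
gripper_width: 17.2
grasp_force: 59.0
```

Run:
```python
from fit import *
plan(627.9,-45,120,-92.4)
a=arm.get_image('top'); b=arm.get_image('side')
r=lambda im,x0,y0,x1,y1,s:cv2.resize(im[y0:y1,x0:x1],None,fx=s,fy=s,interpolation=cv2.INTER_CUBIC)
cv2.imwrite('pics/raw1.png',b)
cv2.imwrite('pics/i1.png',r(b,300,130,380,230,6))
```

```text
pos [626.6 -44.5 150.3] yaw -92.4 F [ 0.1 -0.1 -2.4] w 17.2 g 59.0 t 21.0 j6 -0.23 -> shift [ 0.4 -1.4 30.3] roll -0.0
```

View pics/i1.png

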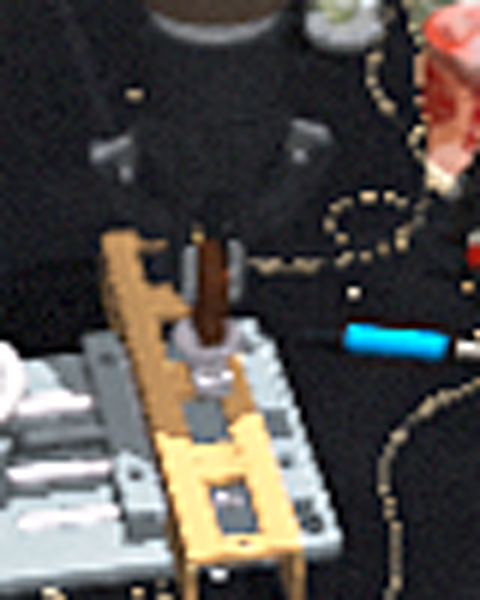

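The peg hangs upright over the rail, its foot at (212,380) in the crop just above slot C (207,418). Slot D is at (232,507). Quick numeric check, then a gentle descent.

Run:
```python
from fit import *
g=lambda u,v:(300+(u+.5)/6-.5,130+(v+.5)/6-.5)
print('side slot C,D',px2w('side',[g(207,418),g(234,508)],64).round(1).tolist())
print('foot underside centre seen',px2w('side',[g(212,385)],100).round(1).tolist(),'rail near end corners',px2w('side',[g(183,562),g(302,548)],64).round(1).tolist())
```

```text
side slot C,D [[628.3, -47.3, 64.0], [624.8, -126.0, 64.0]]
foot underside centre seen [[627.0, -62.3, 100.0]] rail near end corners [[588.0, -162.3, 64.0], [652.5, -164.8, 64.0]]
```

drive_tool(targets=[[1, 0.4, -1.4, 10, 0], [1, 0.4, -1.4, 20, 0], [1, 0.4, -1.4, 28, 0], [1, 0.4, -1.4, 30, 0], [1, 0.4, -1.4, 30, 0]])

```text
clock: 21.6
position: [628.9, -45.6, 121.6]
ee_rot: [-0.692, 0.722, 0.0, -0.001]
contact_force: [0.6, 0.6, -1.9]
gripper_width: 17.2
grasp_force: 59.0
```

drive_tool(targets=[[1, 0.3, 0.8, 2, 0], [1, 0.3, 0.8, 5, 0], [1, 0.3, 0.8, 8, 0], [1, 0.3, 0.8, 11, 0], [1, 0.3, 0.8, 11, 0]])

```text
clock: 22.1
position: [629.0, -45.4, 115.9]
ee_rot: [-0.693, 0.721, -0.001, 0.0]
contact_force: [-6.2, 2.8, 16.5]
gripper_width: 17.4
grasp_force: 61.5
```

Run:
```python
from fit import *
print(arm.read_state()['wrist_torque']); plan(628,-46,120,-92.4)
```

```text
[ 0.75820745  2.2188812  -0.23197012]
pos [629.  -45.4 115.9] yaw -92.3 F [-6.2  2.8 16.5] w 17.4 g 61.5 t 22.1 j6 -0.23 -> shift [ 0.7  0.9 -4.1] roll 0.1
```

drive_tool(targets=[[1, 0, 0, -6, 0], [1, 0, 2, -6, 0], [1, 0, 2, -6, 0], [1, 0, 2, -2, 0], [1, 0, 2, 1, 0], [1, 0, 2, 1, 0]])

```text
clock: 22.7
position: [626.7, -45.3, 115.7]
ee_rot: [-0.693, 0.721, -0.001, -0.0]
contact_force: [-8.4, 5.9, 23.9]
gripper_width: 17.1
grasp_force: 62.7
```

Run:
```python
from fit import *
print(arm.read_state()['wrist_torque']); plan(628,-46,120,-92.4)
```

```text
[ 1.1164244   3.21495573 -0.25382685]
pos [626.7 -45.3 115.7] yaw -92.3 F [-8.4  5.9 23.9] w 17.1 g 62.7 t 22.7 j6 -0.23 -> shift [ 0.6 -1.3 -4.3] roll 0.1
```

drive_tool(targets=[[1, 0, -1.3, -8, 0], [1, -4, -1.3, -8, 0], [1, -4, -1.3, -4, 0], [1, -3, -1.3, -4, 0], [1, -2, -1.3, -4, 0], [1, -1, -1.3, -4, 0], [1, 0, -1.3, -4, 0], [1, 1, -1.3, -4, 0], [1, 2, -1.3, -4, 0], [1, 3, -1.3, -4, 0], [1, 4, -1.3, -4, 0], [1, 5, -1.3, -4, 0]])

```text
clock: 23.9
position: [626.8, -48.1, 113.7]
ee_rot: [-0.692, 0.722, 0.002, 0.001]
contact_force: [-3.2, 10.3, 1.4]
gripper_width: 17.1
grasp_force: 59.5
```

Run:
```python
from fit import *
plan(628,-46,120,-92.4);print(arm.read_state()['wrist_torque'])
```

```text
pos [626.8 -48.1 113.7] yaw -92.4 F [-3.2 10.3  1.4] w 17.1 g 59.5 t 23.9 j6 -0.22 -> shift [-2.2 -1.1 -6.3] roll 0.0
[ 3.65447083  1.21168969 -0.06081639]
```

It dropped into the slot (z fell, lateral force at the slot's end). Ease back and lower.

drive_tool(targets=[[1, -3.5, 0.5, 0, 0], [1, -3.5, 0.5, 4, 0], [1, -3.5, 0.5, 8, 0], [1, -3.5, 0.5, 12, 0], [1, -3.5, 0.5, 14, 0], [1, -3.5, 0.5, 14, 0]])

```text
clock: 24.5
position: [627.2, -47.1, 99.7]
ee_rot: [-0.692, 0.722, 0.0, -0.0]
contact_force: [0.6, 2.5, -3.3]
gripper_width: 17.4
grasp_force: 58.9
```

Run:
```python
from fit import *
plan(628,-46,93.5,-92.4);print(arm.read_state()['wrist_torque'])
```

```text
pos [627.2 -47.1  99.7] yaw -92.4 F [ 0.6  2.5 -3.3] w 17.4 g 58.9 t 24.5 j6 -0.22 -> shift [-1.1 -0.7  6.2] roll 0.0
[ 0.74364759 -0.26362724  0.01321466]
```

drive_tool(targets=[[1, -1.2, -0.3, 3, 0], [1, -1.2, -0.3, 5, 0], [1, -1.2, -0.3, 7, 0], [1, -1.2, -0.3, 8, 0], [1, -1.2, -0.3, 8, 0]])

```text
clock: 25.0
position: [627.2, -46.4, 94.2]
ee_rot: [-0.692, 0.721, -0.0, -0.001]
contact_force: [-3.4, 0.0, 6.9]
gripper_width: 16.9
grasp_force: 60.4
```

Run:
```python
from fit import *
plan(628,-46,93.5,-92.4);print(arm.read_state()['wrist_torque'])
```

```text
pos [627.2 -46.4  94.2] yaw -92.3 F [-3.4  0.   6.9] w 16.9 g 60.4 t 25.0 j6 -0.23 -> shift [-0.4 -0.8  0.7] roll 0.1
[ 0.29144332  1.17468389 -0.01257535]
```

Shoulder seated. Quarter turn.

drive_tool(targets=[[1, 0, 0, -1.5, 0], [1, 0, 0, -1.5, 8], [1, 0, 0, -1.5, 16], [1, 0, 0, -1.5, 24], [1, 0, 0, -1.5, 32], [1, 0, 0, -1.5, 40], [1, 0, 0, -1.5, 48], [1, 0, 0, -1.5, 56], [1, 0, 0, -1.5, 64], [1, 0, 0, -1.5, 72], [1, 0, 0, -1.5, 80], [1, 0, 0, -1.5, 88]])

```text
clock: 26.2
position: [628.4, -47.0, 94.8]
ee_rot: [0.006, 1.0, -0.001, 0.001]
contact_force: [0.2, -2.0, 2.4]
gripper_width: 16.9
grasp_force: 59.5
```

Run:
```python
from fit import *
plan(628,-46,93.5,-182.4);print(arm.read_state()['wrist_torque'])
```

```text
pos [628.4 -47.   94.8] yaw 179.3 F [ 0.2 -2.   2.4] w 16.9 g 59.5 t 26.2 j6 -1.77 -> shift [0.4 1.  1.3] roll 1.7
[-0.77626096  0.05720379  0.0515417 ]
```

drive_tool(targets=[[1, 0, 0, 0.5, 1.7], [1, 0, 0, 0.8, 1.7], [1, 0, 0, 0.8, 1.7], [0.2, 0, 0, 0.8, 1.7], [0.2, 0, 0, 0.8, 1.7], [0.2, 0, 0, 0.8, 1.7], [0.2, 0, 0, -10, 1.7], [0.2, 0, 0, -40, 1.7], [0.2, 0, 0, -80, 1.7], [-0.2, 0, 0, -120, 1.7], [-0.6, 0, 0, -120, 1.7]])

```text
clock: 27.3
position: [631.2, -45.9, 222.0]
ee_rot: [0.017, 1.0, 0.0, 0.007]
contact_force: [0.7, -0.0, -0.4]
gripper_width: 61.8
grasp_force: 0.0
```

Run:
```python
from fit import *
im=images(); bm={n:brown(i) for n,i in im.items()}
H=[(28,18,69,93),(44,18,93,123)]
for c in (('side',),): f=fit(H,{n:bm[n] for n in c},(628,-46,0.)); print('placed',c,f[0].round(2),round(f[1],3))
for p in [(573,-409,0.1),(480,-421,1.2)]:
    for c in (('top','side'),('top',),('side',)):
        f=fit(PEG,{n:bm[n] for n in c},p); print('peg',c,f[0].round(2),round(f[1],3))
plan(479.5,-420,150,-21)
```

```text
placed ('side',) [626.16 -41.05  -0.99] 0.619
peg ('top', 'side') [ 5.7296e+02 -4.0932e+02  1.0000e-02] 1.124
peg ('top',) [ 5.7484e+02 -4.1042e+02 -8.0000e-02] 0.617
peg ('side',) [ 5.7300e+02 -4.0617e+02  4.4000e-01] 0.441
peg ('top', 'side') [ 479.9  -420.8     1.22] 0.925
peg ('top',) [ 480.11 -423.14    1.18] 0.546
peg ('side',) [ 479.78 -418.7     1.2 ] 0.348
pos [628.  -45.6 215.7] yaw 177.9 F [-0.5  0.5 -0.6] w 68.4 g 0.0 t 27.4 j6 -1.79 -> shift [ 135.1 -379.5   64.8] roll 18.9
```

drive_tool(targets=[[-0.6, 10, -40, 0, 3], [-0.6, 25, -85, 0, 6], [-0.6, 40, -130, 0, 9], [-0.6, 58, -175, 0, 12], [-0.6, 75, -220, 0, 15], [-0.6, 95, -265, 0, 18], [-0.6, 110, -310, 10, 19], [-0.6, 125, -350, 35, 19], [-0.6, 132, -380, 65, 19], [-0.6, 132, -380, 65, 19], [-0.6, 132, -380, 65, 19]])

```text
clock: 28.5
position: [480.4, -421.0, 146.5]
ee_rot: [0.184, 0.983, 0.001, -0.002]
contact_force: [-0.4, -0.8, 0.8]
gripper_width: 68.3
grasp_force: 0.0
```

Run:
```python
from fit import *
plan(483,-421,56,-201)
```

```text
pos [ 480.4 -421.   146.5] yaw 158.8 F [-0.4 -0.8  0.8] w 68.3 g 0.0 t 28.5 j6 -1.47 -> shift [-2.8  0.9 90.5] roll -0.2
```

drive_tool(targets=[[-0.6, -2, 0.5, 30, 0], [-0.6, -2, 0.5, 60, 0], [-0.6, -2, 0.5, 78, 0], [-0.6, -2, 0.5, 90, 0], [-0.6, -2, 0.5, 90, 0], [0.1, -2, 0.5, 90, 0], [0.1, -2, 0.5, 90, 0], [0.1, -2, 0.5, 90, 0], [0.1, -2, 0.5, 90, 0], [0.1, -2, 0.5, 90, 0]])

```text
clock: 29.5
position: [485.0, -421.8, 61.0]
ee_rot: [0.183, 0.983, -0.001, 0.002]
contact_force: [0.6, 1.4, 6.4]
gripper_width: 43.8
grasp_force: 59.5
```

Run:
```python
from fit import *
plan(483,-421,56,-201)
```

```text
pos [ 485.  -421.8   61. ] yaw 158.9 F [0.6 1.4 6.4] w 43.8 g 59.5 t 29.5 j6 -1.47 -> shift [2.2 0.1 5. ] roll -0.1
```

drive_tool(targets=[[-0.6, 0, 0, 0, 0], [-0.6, 0, 0, 0, 0], [-0.6, 0, 0, 0, 0], [-0.6, 0, 0, 0, 0]])

```text
clock: 29.9
position: [483.7, -421.1, 58.5]
ee_rot: [0.183, 0.983, 0.0, -0.0]
contact_force: [-0.1, 0.5, 0.7]
gripper_width: 68.6
grasp_force: 0.0
```

Run:
```python
from fit import *
plan(485,-421.8,52,-111.1)
```

```text
pos [ 483.7 -421.1   58.5] yaw 158.9 F [-0.1  0.5  0.7] w 68.6 g 0.0 t 29.9 j6 -1.47 -> shift [-1.5 -0.2  6.5] roll -90.0
```

drive_tool(targets=[[-0.6, -1.5, -0.2, 0, -8], [-0.6, -1.5, -0.2, 0, -16], [-0.6, -1.5, -0.2, 0, -24], [-0.6, -1.5, -0.2, 0, -32], [-0.6, -1.5, -0.2, 0, -40], [-0.6, -1.5, -0.2, 0, -48], [-0.6, -1.5, -0.2, 0, -56], [-0.6, -1.5, -0.2, 0, -64], [-0.6, -1.5, -0.2, 0, -72], [-0.6, -1.5, -0.2, 2, -80], [-0.6, -1.5, -0.2, 4, -88], [-0.6, -1.5, -0.2, 6.5, -90]])

```text
clock: 31.1
position: [485.2, -421.8, 52.1]
ee_rot: [-0.567, 0.824, 0.0, -0.0]
contact_force: [0.3, -0.2, 0.3]
gripper_width: 68.6
grasp_force: 0.0
```

drive_tool(targets=[[0, 0, 0, 0, 0], [0.5, 0, 0, 0, 0], [1, 0, 0, 0, 0], [1, 0, 0, 0, 0], [1, 0, 0, 0, 0], [1, 0, 0, 0, 0], [1, 0, 0, 0, 0], [1, 0, 0, 0, 0]])

```text
clock: 31.9
position: [485.4, -421.9, 52.4]
ee_rot: [-0.566, 0.825, -0.0, 0.0]
contact_force: [0.2, 0.2, 0.1]
gripper_width: 17.5
grasp_force: 59.2
```

Run:
```python
from fit import *
plan(624.3,-123.7,152,-92.4)
```

```text
pos [ 485.4 -421.9   52.4] yaw -111.1 F [0.2 0.2 0.1] w 17.5 g 59.2 t 31.9 j6 0.10 -> shift [-328.2  -22.4  -99.6] roll -18.7
```

drive_tool(targets=[[1, 0, 0, -30, 0], [1, 0, 0, -75, 0], [1, -20, -1, -110, -2], [1, -60, -4, -115, -4], [1, -105, -7, -115, -7], [1, -150, -10, -115, -10], [1, -195, -13, -115, -13], [1, -240, -16, -115, -16], [1, -285, -19, -110, -18.7], [1, -328, -22.4, -100, -18.7], [1, -328.2, -22.4, -85, -18.7], [1, -328.2, -22.4, -80, -18.7]])

```text
clock: 33.1
position: [623.0, -122.1, 129.9]
ee_rot: [-0.693, 0.721, 0.002, -0.001]
contact_force: [-2.3, -0.9, -2.0]
gripper_width: 17.4
grasp_force: 59.0
```

Run:
```python
from fit import *
plan(624.3,-123.7,120,-92.4)
```

```text
pos [ 623.  -122.1  129.9] yaw -92.3 F [-2.3 -0.9 -2. ] w 17.4 g 59.0 t 33.1 j6 -0.10 -> shift [ 1.6 -1.4  9.9] roll 0.1
```

drive_tool(targets=[[1, 1.5, -1, 5, 0], [1, 1.5, -1, 10, 0], [1, 1.5, -1, 13, 0], [1, 1.5, -1, 16, 0], [1, 1.5, -1, 19, 0], [1, 1.5, -1, 19, 0]])

```text
clock: 33.7
position: [625.2, -125.9, 115.9]
ee_rot: [-0.692, 0.722, -0.001, -0.0]
contact_force: [-4.1, 1.2, 6.4]
gripper_width: 17.3
grasp_force: 60.3
```

Run:
```python
from fit import *
plan(624.3,-123.7,93.5,-92.4)
```

```text
pos [ 625.2 -125.9  115.9] yaw -92.4 F [-4.1  1.2  6.4] w 17.3 g 60.3 t 33.7 j6 -0.10 -> shift [-2.2  1.  22.4] roll 0.0
```

drive_tool(targets=[[1, -0.7, 1, 0, 0], [1, -1.4, 1, 0, 0], [1, -2.1, 1, 0, 0], [1, -2.8, 1, 0, 0], [1, -3.5, 1, 0, 0]])

```text
clock: 34.2
position: [625.5, -123.5, 115.7]
ee_rot: [-0.692, 0.721, -0.002, 0.0]
contact_force: [-1.1, -3.9, 5.2]
gripper_width: 16.8
grasp_force: 60.0
```

Run:
```python
from fit import *
plan(624.3,-123.7,93.5,-92.4)
```

```text
pos [ 625.5 -123.5  115.7] yaw -92.3 F [-1.1 -3.9  5.2] w 16.8 g 60.0 t 34.2 j6 -0.10 -> shift [ 0.2  1.2 22.2] roll 0.1
```

drive_tool(targets=[[1, 0, 1, 0, 0], [1, 0, 2, 0, 0], [1, 0, 2.5, 0, 0], [1, 0.7, 2.5, 0, 0], [1, 1.4, 2.5, 0, 0], [1, 2.1, 2.5, 0, 0], [1, 2.8, 2.5, 0, 0]])

```text
clock: 34.9
position: [622.1, -123.4, 112.8]
ee_rot: [-0.692, 0.722, 0.0, 0.001]
contact_force: [3.0, 4.9, -2.0]
gripper_width: 17.0
grasp_force: 59.0
```

Run:
```python
from fit import *
plan(624.3,-123.7,93.5,-92.4)
```

```text
pos [ 622.1 -123.4  112.8] yaw -92.4 F [ 3.   4.9 -2. ] w 17.0 g 59.0 t 34.9 j6 -0.10 -> shift [ 0.2 -2.2 19.3] roll 0.0
```

It dropped in. Ease off the walls and lower.

drive_tool(targets=[[1, -1.8, -0.8, 0, 0], [1, -1.8, -0.8, 4, 0], [1, -1.8, -0.8, 8, 0], [1, -1.8, -0.8, 12, 0], [1, -1.8, -0.8, 12, 0]])

```text
clock: 35.4
position: [622.2, -122.8, 100.4]
ee_rot: [-0.692, 0.722, 0.0, -0.0]
contact_force: [3.3, -0.1, -3.4]
gripper_width: 17.1
grasp_force: 58.9
```

Run:
```python
from fit import *
plan(624.3,-123.7,93.5,-92.4)
```

```text
pos [ 622.2 -122.8  100.4] yaw -92.4 F [ 3.3 -0.1 -3.4] w 17.1 g 58.9 t 35.4 j6 -0.10 -> shift [ 0.8 -2.1  6.9] roll 0.0
```

drive_tool(targets=[[1, 0, -1.4, 3, 0], [1, 0, -1.4, 5, 0], [1, 0, -1.4, 7, 0], [1, 0, -1.4, 8, 0], [1, 0, -1.4, 8, 0]])

```text
clock: 35.9
position: [623.4, -122.7, 93.4]
ee_rot: [-0.692, 0.722, 0.0, -0.0]
contact_force: [-0.2, -0.2, 0.1]
gripper_width: 17.0
grasp_force: 59.4
```

Run:
```python
from fit import *
plan(624.3,-123.7,93.5,-182.4)
```

```text
pos [ 623.4 -122.7   93.4] yaw -92.4 F [-0.2 -0.2  0.1] w 17.0 g 59.4 t 35.9 j6 -0.10 -> shift [ 1.  -0.9 -0.1] roll -90.0
```

drive_tool(targets=[[1, 0, 0, 0, 0], [1, 0, 0, 0, 8], [1, 0, 0, 0, 16], [1, 0, 0, 0, 24], [1, 0, 0, 0, 32], [1, 0, 0, 0, 40], [1, 0, 0, 0, 48], [1, 0, 0, 0, 56], [1, 0, 0, 0, 64], [1, 0, 0, 0, 72], [1, 0, 0, 0, 80], [1, 0, 0, 0, 88]])

```text
clock: 37.1
position: [624.4, -122.8, 93.4]
ee_rot: [0.006, 1.0, -0.0, 0.001]
contact_force: [0.5, -1.5, -0.7]
gripper_width: 17.2
grasp_force: 59.3
```

Run:
```python
from fit import *
plan(624.3,-123.7,93.5,-182.4)
```

```text
pos [ 624.4 -122.8   93.4] yaw 179.3 F [ 0.5 -1.5 -0.7] w 17.2 g 59.3 t 37.1 j6 -1.64 -> shift [ 0.1 -0.9 -0.1] roll 1.7
```

drive_tool(targets=[[1, 0, 0, 0.8, 1.7], [1, 0, 0, 1.5, 1.7], [1, 0, 0, 1.5, 1.7], [0.2, 0, 0, 1.5, 1.7], [0.2, 0, 0, 1.5, 1.7], [0.2, 0, 0, 1.5, 1.7], [0.2, 0, 0, -10, 1.7], [0.2, 0, 0, -40, 1.7], [0.2, 0, 0, -80, 1.7], [-0.2, 0, 0, -120, 1.7], [-0.6, 0, 0, -120, 1.7]])

```text
clock: 38.2
position: [627.6, -123.3, 221.7]
ee_rot: [0.017, 1.0, -0.001, 0.007]
contact_force: [1.0, -0.6, 0.9]
gripper_width: 62.3
grasp_force: 0.0
```

Run:
```python
from fit import *
plan(576,-410,150,-86)
```

```text
pos [ 627.6 -123.3  221.7] yaw 178.0 F [ 1.  -0.6  0.9] w 62.3 g 0.0 t 38.2 j6 -1.67 -> shift [  42.6 -288.2   71.4] roll 84.0
```

drive_tool(targets=[[-0.6, 5, -25, 0, -8], [-0.6, 9, -50, 0, -16], [-0.6, 13, -78, 0, -24], [-0.6, 17, -105, 0, -32], [-0.6, 21, -132, 0, -40], [-0.6, 25, -160, 0, -48], [-0.6, 29, -188, 0, -56], [-0.6, 33, -215, 0, -64], [-0.6, 37, -245, 10, -72], [-0.6, 42, -275, 30, -80], [-0.6, 43, -288, 50, -88], [-0.6, 43, -288, 65, -96]])

```text
clock: 39.4
position: [569.2, -410.9, 146.7]
ee_rot: [0.732, -0.681, -0.001, 0.0]
contact_force: [-0.5, 0.2, 0.3]
gripper_width: 68.2
grasp_force: 0.0
```

Run:
```python
from fit import *
plan(576,-410,56,-85)
```

```text
pos [ 569.2 -410.9  146.7] yaw -85.9 F [-0.5  0.2  0.3] w 68.2 g 0.0 t 39.4 j6 0.47 -> shift [-0.3 -6.9 90.7] roll -0.9
```

drive_tool(targets=[[-0.6, 0, -6.9, 20, 0], [-0.6, 0, -6.9, 50, 0], [-0.6, 0, -6.9, 75, 0], [-0.6, 0, -6.9, 90, 0], [-0.6, 0, -6.9, 90, 0], [0.1, 0, -6.9, 90, 0], [0.1, 0, -6.9, 90, 0], [0.1, 0, -6.9, 90, 0], [0.1, 0, -6.9, 90, 0], [0.1, 0, -6.9, 90, 0]])

```text
clock: 40.4
position: [578.1, -409.2, 60.4]
ee_rot: [0.731, -0.682, 0.002, -0.0]
contact_force: [-2.0, 0.1, 6.8]
gripper_width: 43.5
grasp_force: 60.5
```

Run:
```python
from fit import *
plan(576,-410,56,-85)
```

```text
pos [ 578.1 -409.2   60.4] yaw -86.0 F [-2.   0.1  6.8] w 43.5 g 60.5 t 40.4 j6 0.46 -> shift [0.7 2.1 4.4] roll -1.0
```

drive_tool(targets=[[-0.6, 0, 0, 0, 0], [-0.6, 0, 0, 0, 0], [-0.6, 0, 0, 0, 0], [-0.6, 0, 0, 0, 0]])

```text
clock: 40.8
position: [577.3, -408.3, 57.9]
ee_rot: [0.731, -0.682, -0.0, -0.0]
contact_force: [0.4, 0.6, 0.5]
gripper_width: 68.1
grasp_force: 0.0
```

Run:
```python
from fit import *
plan(576,-410,52,-175.8)
```

```text
pos [ 577.3 -408.3   57.9] yaw -86.1 F [0.4 0.6 0.5] w 68.1 g 0.0 t 40.8 j6 0.46 -> shift [1.6 1.4 5.9] roll 89.7
```

drive_tool(targets=[[-0.6, 1, -0.7, 0, 8], [-0.6, 1, -0.7, 0, 16], [-0.6, 1, -0.7, 0, 24], [-0.6, 1, -0.7, 0, 32], [-0.6, 1, -0.7, 0, 40], [-0.6, 1, -0.7, 0, 48], [-0.6, 1, -0.7, 0, 56], [-0.6, 1, -0.7, 0, 64], [-0.6, 1, -0.7, 0, 72], [-0.6, 1, -0.7, 2, 80], [-0.6, 1, -0.7, 4, 88], [-0.6, 1, -0.7, 6, 90]])

```text
clock: 42.0
position: [578.1, -409.3, 52.0]
ee_rot: [-0.033, 0.999, 0.0, -0.0]
contact_force: [-0.7, -0.6, 0.3]
gripper_width: 68.3
grasp_force: 0.0
```

drive_tool(targets=[[0, 0, 0, 0, 0], [0.5, 0, 0, 0, 0], [1, 0, 0, 0, 0], [1, 0, 0, 0, 0], [1, 0, 0, 0, 0], [1, 0, 0, 0, 0], [1, 0, 0, 0, 0], [1, 0, 0, 0, 0]])

```text
clock: 42.8
position: [578.2, -409.4, 52.4]
ee_rot: [-0.034, 0.999, -0.0, 0.0]
contact_force: [-0.2, 0.8, 0.4]
gripper_width: 17.5
grasp_force: 60.6
```

Run:
```python
from fit import *
plan(630.3,32.3,152,-92.4)
```

```text
pos [ 578.2 -409.4   52.4] yaw -176.1 F [-0.2  0.8  0.4] w 17.5 g 60.6 t 42.8 j6 -1.11 -> shift [-82.2 437.1 -99.6] roll -83.7
```

drive_tool(targets=[[1, 0, 0, -40, 0], [1, 0, 0, -85, 0], [1, 0, 0, -130, 0], [1, -3, 15, -155, -8], [1, -10, 55, -155, -16], [1, -18, 95, -155, -24], [1, -26, 138, -155, -32], [1, -34, 180, -155, -40], [1, -42, 222, -155, -48], [1, -50, 264, -155, -56], [1, -58, 306, -155, -64], [1, -66, 348, -155, -72]])

```text
clock: 44.0
position: [619.6, -55.9, 206.8]
ee_rot: [-0.617, 0.787, 0.0, -0.0]
contact_force: [1.5, -0.3, -0.9]
gripper_width: 17.2
grasp_force: 60.5
```

drive_tool(targets=[[1, -8, 42, 0, -8], [1, -16, 80, 0, -11.7], [1, -16.2, 89.1, 0, -11.7], [1, -16.2, 89.1, 20, -11.7], [1, -16.2, 89.1, 50, -11.7], [1, -16.2, 89.1, 70, -11.7], [1, -16.2, 89.1, 75, -11.7], [1, -16.2, 89.1, 75, -11.7]])

```text
clock: 44.8
position: [537.2, -20.9, 134.5]
ee_rot: [-0.692, 0.722, 0.0, -0.001]
contact_force: [-6.3, 0.7, 13.8]
gripper_width: 16.6
grasp_force: 63.3
```

Run:
```python
from fit import *
plan(630,33,120,-92.4)
```

```text
pos [537.2 -20.9 134.5] yaw -92.4 F [-6.3  0.7 13.8] w 16.6 g 63.3 t 44.8 j6 -0.31 -> shift [-57.7 -90.5  14.3] roll 0.0
```

That was my mistake: the second call's shifts are in the already turned tool axes, so the peg came down near the wheel rim (contact of only 14 N). Rise, then go on to the right place, and check the contact height there for slip in the grip.

drive_tool(targets=[[1, 0, 0, -40, 0], [1, 0, 0, -70, 0], [1, -20, -30, -70, 0], [1, -40, -62, -70, 0], [1, -57, -90, -70, 0], [1, -57, -90, -70, 0], [1, -57, -90, -70, 0]])

```text
clock: 45.5
position: [630.0, 32.9, 201.1]
ee_rot: [-0.692, 0.722, 0.001, -0.001]
contact_force: [-1.3, -0.4, -1.4]
gripper_width: 17.0
grasp_force: 61.1
```

Run:
```python
from fit import *
plan(630,33,120,-92.4)
im=images(); b=im['side']; a=im['top']
for n in im: cv2.imwrite('pics/chk_%s.png'%n,im[n])
p=np.array(arm.read_state()['position']); T=lambda z:w2px('side',[[p[0],p[1],p[2]-52.4+z]])[0].round(1)
print('expected head top/foot px side',T(82),T(0),T(25))
m=brown(b); u,v=T(65).astype(int); ys,xs=np.nonzero(m[v-15:v+15,u-12:u+12]); 
print('brown rows',ys.min()+v-15,ys.max()+v-15,'cols',xs.min()+u-12,xs.max()+u-12)
w=(b.min(2)>120); u,v=T(12).astype(int); ys,xs=np.nonzero(w[v-12:v+14,u-12:u+12]); print('white rows',np.unique(ys+v-12),'cols',np.unique(xs+u-12))
# model overlap for tilt about world x (tool y): head silhouettes
ys,xs=np.nonzero(m[T(65).astype(int)[1]-15:T(65).astype(int)[1]+15,u-12:u+12]); c=np.polyfit(ys,xs,1); print('axis slope px',c[0].round(3),'expected',((T(80)-T(35))[0]/(T(80)-T(35))[1]).round(3))
# wheel handle position
```

```text
pos [630.   32.9 201.1] yaw -92.4 F [-1.3 -0.4 -1.4] w 17.0 g 61.1 t 45.5 j6 -0.35 -> shift [-0.2 -0.2 81.1] roll -0.0
expected head top/foot px side [329.7 145.4] [329.5 165.9] [329.5 159.8]
brown rows 135 161 cols 321 333
white rows [153 158 159 160 161 162 163 164 165 166 167 168 169 170 171 172 173 174
 175 176] cols [325 326 327 328 329 330 331 332 333 334 335]
axis slope px 0.031 expected -0.009
```

drive_tool(targets=[[1, 0, 0, 25, 0], [1, 0, 0, 50, 0], [1, 0, 0, 68, 0], [1, 0, 0, 76, 0], [1, 0, 0, 80, 0], [1, 0, 0, 80, 0], [1, 0, 0, 80, 0]])

```text
clock: 46.3
position: [630.6, 32.9, 123.6]
ee_rot: [-0.692, 0.722, -0.001, 0.001]
contact_force: [1.2, -0.0, -2.1]
gripper_width: 17.1
grasp_force: 61.2
```

Run:
```python
from fit import *
plan(630,33,112,-92.4)
```

```text
pos [630.6  32.9 123.6] yaw -92.4 F [ 1.2 -0.  -2.1] w 17.1 g 61.2 t 46.3 j6 -0.35 -> shift [-0.1  0.6 11.6] roll 0.0
```

drive_tool(targets=[[1, 0, 0.6, 3, 0], [1, 0, 0.6, 6, 0], [1, 0, 0.6, 8, 0], [1, 0, 0.6, 10, 0], [1, 0, 0.6, 12, 0], [1, 0, 0.6, 12, 0]])

```text
clock: 46.9
position: [629.8, 33.4, 115.7]
ee_rot: [-0.693, 0.721, -0.001, 0.001]
contact_force: [-7.7, 3.5, 18.7]
gripper_width: 16.8
grasp_force: 64.2
```

Run:
```python
from fit import *
plan(630,33,112,-92.4)
```

```text
pos [629.8  33.4 115.7] yaw -92.3 F [-7.7  3.5 18.7] w 16.8 g 64.2 t 46.9 j6 -0.35 -> shift [ 0.3 -0.2  3.7] roll 0.1
```

Contact height is the same as before (115.7), so the peg did not slip. Search lightly as before.

drive_tool(targets=[[1, -2, 0, -5, 0], [1, -2, 0, -2, 0], [1, -1.2, 0.3, -2, 0], [1, -0.4, 0.3, -2, 0], [1, 0.4, 0.3, -2, 0], [1, 1.2, 0.3, -2, 0], [1, 2, 0.3, -2, 0], [1, 2.8, 0.3, -2, 0], [1, 3.6, 0.3, -2, 0]])

```text
clock: 47.8
position: [632.1, 32.0, 116.1]
ee_rot: [-0.693, 0.721, -0.002, 0.004]
contact_force: [-2.5, 9.3, 13.0]
gripper_width: 17.4
grasp_force: 63.1
```

Run:
```python
from fit import *
plan(630,33,112,-92.4)
```

```text
pos [632.1  32.  116.1] yaw -92.3 F [-2.5  9.3 13. ] w 17.4 g 63.1 t 47.8 j6 -0.34 -> shift [-0.9  2.2  4. ] roll 0.1
```

drive_tool(targets=[[1, -2, 0, -3, 0], [1, -2, 1.5, -3, 0], [1, -2, 1.5, 0, 0], [1, -2, 2.2, 0, 0], [1, -2, 3, 0, 0], [1, -2, 3.8, 0, 0], [1, -2, 4.2, 0, 0]])

```text
clock: 48.5
position: [628.7, 32.2, 115.9]
ee_rot: [-0.693, 0.721, -0.003, 0.004]
contact_force: [2.8, 2.4, 11.1]
gripper_width: 17.4
grasp_force: 62.9
```

Run:
```python
from fit import *
plan(630,33,112,-92.4)
```

```text
pos [628.7  32.2 115.9] yaw -92.2 F [ 2.8  2.4 11.1] w 17.4 g 62.9 t 48.5 j6 -0.35 -> shift [-0.8 -1.2  3.9] roll 0.2
```

drive_tool(targets=[[1, 0, -0.8, -4, 0], [1, 0, -0.8, -2, 0], [1, 0.8, -0.8, -2, 0], [1, 1.6, -0.8, -2, 0], [1, 2.4, -0.8, -2, 0], [1, 3.2, -0.8, -2, 0], [1, 4, -0.8, -2, 0], [1, 4.8, -0.8, -2, 0], [1, 5.6, -0.8, -2, 0]])

```text
clock: 49.4
position: [626.8, 27.4, 116.1]
ee_rot: [-0.693, 0.721, -0.001, 0.002]
contact_force: [-0.5, 4.9, 9.5]
gripper_width: 17.2
grasp_force: 62.8
```

Run:
```python
from fit import *
plan(630,33,112,-92.4)
```

```text
pos [626.8  27.4 116.1] yaw -92.3 F [-0.5  4.9  9.5] w 17.2 g 62.8 t 49.4 j6 -0.34 -> shift [-5.7 -3.   4.1] roll 0.1
```

drive_tool(targets=[[1, -1, -3.5, -4, 0], [1, -1, -3.5, 0, 0], [1, -2, -3.5, 0, 0], [1, -3, -3.5, 0, 0], [1, -4, -3.5, 0, 0], [1, -5, -3.5, 0, 0], [1, -6, -3.5, 0, 0], [1, -7, -3.5, 0, 0], [1, -8, -3.5, 0, 0], [1, -9, -3.5, 0, 0], [1, -10, -3.5, 0, 0]])

```text
clock: 50.5
position: [629.7, 32.8, 115.5]
ee_rot: [-0.692, 0.721, -0.002, -0.002]
contact_force: [0.1, -4.9, 9.0]
gripper_width: 17.3
grasp_force: 62.6
```

Run:
```python
from fit import *
plan(630,33,112,-92.4)
```

```text
pos [629.7  32.8 115.5] yaw -92.3 F [ 0.1 -4.9  9. ] w 17.3 g 62.6 t 50.5 j6 -0.35 -> shift [-0.2 -0.3  3.5] roll 0.1
```

The search finds no fit, and I suspect the bump tilted the peg slightly in the grip. I'll stand it on a clear bit of table at about (590,250), let it true itself up, and regrip.

drive_tool(targets=[[1, 0, 0, -20, 0], [1, 0, 0, -50, 0], [1, -40, 9, -50, 0], [1, -85, 19, -50, 0], [1, -130, 30, -50, 0], [1, -175, 40, -50, 0], [1, -215, 49, -50, 0], [1, -215, 49, -20, 0], [1, -215, 49, 10, 0], [1, -215, 49, 30, 0], [1, -215, 49, 46, 0], [1, -215, 49, 56, 0]])

```text
clock: 51.7
position: [587.4, 250.9, 54.6]
ee_rot: [-0.692, 0.722, 0.001, -0.003]
contact_force: [-1.7, -0.0, -1.7]
gripper_width: 17.1
grasp_force: 61.2
```

Run:
```python
from fit import *
plan(590,250,52.4,-92.4)
```

```text
pos [587.4 250.9  54.6] yaw -92.4 F [-1.7 -0.  -1.7] w 17.1 g 61.2 t 51.7 j6 -0.70 -> shift [ 0.8 -2.6  2.2] roll -0.0
```

drive_tool(targets=[[1, 0, 0, 1, 0], [1, 0, 0, 2, 0], [1, 0, 0, 3, 0], [1, 0, 0, 3, 0]])

```text
clock: 52.1
position: [589.6, 252.8, 56.1]
ee_rot: [-0.692, 0.722, -0.0, 0.001]
contact_force: [0.5, -0.4, -0.6]
gripper_width: 17.4
grasp_force: 61.2
```

drive_tool(targets=[[-0.6, 0, 0, 0, 0], [-0.6, 0, 0, 0, 0], [-0.6, 0, 0, 0, 0], [-0.6, 0, 0, 0, 0], [-0.6, 0, 0, 0, 0], [-0.6, 0, 0, 0, 0]])

```text
clock: 52.7
position: [589.3, 252.6, 55.4]
ee_rot: [-0.692, 0.722, -0.0, 0.0]
contact_force: [-0.2, -0.7, 0.2]
gripper_width: 68.1
grasp_force: 0.0
```

Run:
```python
from fit import *
plan(587.4,250.9,58,-92.4)
```

```text
pos [589.3 252.6  55.4] yaw -92.4 F [-0.2 -0.7  0.2] w 68.1 g 0.0 t 52.7 j6 -0.70 -> shift [ 1.8  1.8 -2.6] roll 0.0
```

drive_tool(targets=[[-0.7, 0, 0, 0, -8], [-0.7, 0, 0, 0, -16], [-0.7, 0, 0, 0, -24], [-0.7, 0, 0, 0, -32], [-0.7, 0, 0, 0, -40], [-0.7, 0, 0, 0, -48], [-0.7, 0, 0, 0, -56], [-0.7, 0, 0, 0, -64], [-0.7, 0, 0, 0, -72], [-0.7, 0, 0, 0, -80], [-0.7, 0, 0, 0, -88], [-0.7, 0, 0, 0, -90]])

```text
clock: 53.9
position: [589.3, 252.6, 55.3]
ee_rot: [1.0, -0.019, -0.0, 0.0]
contact_force: [-0.8, 0.1, -0.3]
gripper_width: 72.8
grasp_force: 0.0
```

drive_tool(targets=[[0.1, 0, 0, 0, 0], [0.1, 0, 0, 0, 0], [0.1, 0, 0, 0, 0], [0.1, 0, 0, 0, 0], [0.1, 0, 0, 0, 0]])

```text
clock: 54.4
position: [589.3, 252.3, 55.6]
ee_rot: [1.0, -0.021, 0.0, 0.0]
contact_force: [-0.3, -1.9, 2.5]
gripper_width: 43.5
grasp_force: 60.3
```

Run:
```python
from fit import *
plan(589.4,252.6,58,-92.4)
```

```text
pos [589.3 252.3  55.6] yaw -2.4 F [-0.3 -1.9  2.5] w 43.5 g 60.3 t 54.4 j6 0.87 -> shift [ 0.1 -0.3 -2.4] roll -90.0
```

drive_tool(targets=[[-0.6, 0, 0, 0, 0], [-0.6, 0, 0, 0, 0], [-0.6, 0, 0, 0, 0], [-0.6, 0, 0, 0, 0]])

```text
clock: 54.8
position: [589.2, 252.8, 55.1]
ee_rot: [1.0, -0.021, -0.0, -0.0]
contact_force: [-0.1, 0.4, -0.2]
gripper_width: 68.1
grasp_force: 0.0
```

Run:
```python
from fit import *
plan(589.4,252.6,52,-92.4)
```

```text
pos [589.2 252.8  55.1] yaw -2.4 F [-0.1  0.4 -0.2] w 68.1 g 0.0 t 54.8 j6 0.87 -> shift [0.2 0.2 3.1] roll -90.0
```

drive_tool(targets=[[-0.6, 0, 0.5, 0, 8], [-0.6, 0, 0.5, 0, 16], [-0.6, 0, 0.5, 0, 24], [-0.6, 0, 0.5, 0, 32], [-0.6, 0, 0.5, 0, 40], [-0.6, 0, 0.5, 0, 48], [-0.6, 0, 0.5, 0, 56], [-0.6, 0, 0.5, 0, 64], [-0.6, 0, 0.5, 0, 72], [-0.6, 0, 0.5, 1, 80], [-0.6, 0, 0.5, 2, 88], [-0.6, 0, 0.5, 3, 90]])

```text
clock: 56.0
position: [589.2, 252.2, 52.2]
ee_rot: [-0.691, 0.723, 0.0, 0.0]
contact_force: [0.5, -0.4, 0.7]
gripper_width: 68.3
grasp_force: 0.0
```

drive_tool(targets=[[0, 0, 0, 0, 0], [0.5, 0, 0, 0, 0], [1, 0, 0, 0, 0], [1, 0, 0, 0, 0], [1, 0, 0, 0, 0], [1, 0, 0, 0, 0], [1, 0, 0, 0, 0], [1, 0, 0, 0, 0]])

```text
clock: 56.8
position: [589.4, 252.2, 52.5]
ee_rot: [-0.692, 0.722, -0.0, 0.0]
contact_force: [0.4, -0.6, 0.9]
gripper_width: 17.0
grasp_force: 59.3
```

Run:
```python
from fit import *
plan(630.2,33,120,-92.4)
```

```text
pos [589.4 252.2  52.5] yaw -92.4 F [ 0.4 -0.6  0.9] w 17.0 g 59.3 t 56.8 j6 -0.70 -> shift [217.3 -49.8 -67.5] roll 0.0
```

drive_tool(targets=[[1, 0, 0, -40, 0], [1, 0, 0, -85, 0], [1, 20, -4, -95, 0], [1, 60, -14, -95, 0], [1, 105, -24, -95, 0], [1, 150, -34, -95, 0], [1, 190, -43, -90, 0], [1, 217, -49.8, -80, 0], [1, 217, -49.8, -72, 0], [1, 217, -49.8, -72, 0], [1, 217, -49.8, -72, 0]])

```text
clock: 57.9
position: [629.5, 33.6, 123.8]
ee_rot: [-0.692, 0.721, 0.0, -0.001]
contact_force: [-0.4, 0.2, -1.1]
gripper_width: 17.4
grasp_force: 59.1
```

Run:
```python
from fit import *
plan(630.2,33,112,-92.4)
```

```text
pos [629.5  33.6 123.8] yaw -92.3 F [-0.4  0.2 -1.1] w 17.4 g 59.1 t 57.9 j6 -0.35 -> shift [ 0.6 -0.7 11.8] roll 0.1
```

drive_tool(targets=[[1, 0.3, 0, 3, 0], [1, 0.3, 0, 6, 0], [1, 0.3, 0, 8, 0], [1, 0.3, 0, 10, 0], [1, 0.3, 0, 11, 0], [1, 0.3, 0, 11, 0]])

```text
clock: 58.5
position: [630.1, 33.7, 116.1]
ee_rot: [-0.693, 0.721, -0.0, 0.0]
contact_force: [-5.2, 3.4, 9.6]
gripper_width: 17.2
grasp_force: 60.9
```

Run:
```python
from fit import *
plan(630.2,33,112,-92.4)
```

```text
pos [630.1  33.7 116.1] yaw -92.3 F [-5.2  3.4  9.6] w 17.2 g 60.9 t 58.5 j6 -0.35 -> shift [ 0.7 -0.2  4.1] roll 0.1
```

drive_tool(targets=[[1, 0, 0.7, 0, 0], [1, 0, 1.4, 0, 0], [1, 0, 2.1, 0, 0], [1, 0, 2.8, 0, 0], [1, 0, 3.5, 0, 0]])

```text
clock: 59.0
position: [629.3, 33.8, 116.2]
ee_rot: [-0.693, 0.721, -0.002, 0.003]
contact_force: [1.9, 0.9, 4.7]
gripper_width: 16.7
grasp_force: 60.1
```

Run:
```python
from fit import *
plan(630.2,33,112,-92.4); print(arm.read_state()['wrist_torque'])
```

```text
pos [629.3  33.8 116.2] yaw -92.3 F [1.9 0.9 4.7] w 16.7 g 60.1 t 59.0 j6 -0.35 -> shift [ 0.8 -0.9  4.2] roll 0.1
[-0.00948808 -0.78263456  0.07700153]
```

drive_tool(targets=[[1, 0.7, 0, 0, 0], [1, 1.4, 0, 0, 0], [1, 2.1, 0, 0, 0], [1, 2.8, 0, 0, 0], [1, 3.5, 0, 0, 0], [1, 4.2, 0, 0, 0]])

```text
clock: 59.6
position: [629.2, 30.8, 116.3]
ee_rot: [-0.693, 0.721, -0.002, 0.004]
contact_force: [-0.0, 5.4, 7.4]
gripper_width: 17.0
grasp_force: 60.4
```

Run:
```python
from fit import *
plan(630.2,33,112,-92.4); print(arm.read_state()['wrist_torque'])
```

```text
pos [629.2  30.8 116.3] yaw -92.3 F [-0.   5.4  7.4] w 17.0 g 60.4 t 59.6 j6 -0.35 -> shift [-2.3 -0.9  4.3] roll 0.1
[ 1.23815635 -0.25794371  0.00903768]
```

drive_tool(targets=[[1, -2, -1, -10, 0], [1, -2, -1, -30, 0], [1, -2, -1, -40, 0], [1, -2, -1, -40, 0], [1, -2, -1, -40, 0]])

```text
clock: 60.1
position: [626.8, 30.7, 152.7]
ee_rot: [-0.692, 0.722, 0.001, -0.0]
contact_force: [-0.1, -0.3, -1.8]
gripper_width: 16.9
grasp_force: 59.3
```

Run:
```python
from fit import *
plan(630.2,33,112,-92.4)
im=images(); raw={n:cv2.imread('pics/raw_%s.png'%n) for n in im}
for n in im: cv2.imwrite('pics/now_%s.png'%n,im[n])
# patch registration of rail ends old->new
for n,ends in (('side',[(600,-155,64),(650,-155,64),(635,112,64),(630,33,64)]),('top',[(622,-155,64),(637,150,64)])):
    for e in ends:
        u,v=w2px(n,[e])[0].round().astype(int); T=raw[n][v-6:v+7,u-6:u+7]; S=im[n][v-14:v+15,u-14:u+15]
        r=cv2.matchTemplate(S,T,cv2.TM_CCOEFF_NORMED); _,mx,_,l=cv2.minMaxLoc(r); print(n,e,'shift px',l[0]-8,l[1]-8,round(mx,2))
a=raw['top']; r=lambda i,x0,y0,x1,y1,s:cv2.resize(i[y0:y1,x0:x1],None,fx=s,fy=s,interpolation=cv2.INTER_CUBIC)
o=np.zeros((600,800,3),np.uint8); o[:600,:480]=r(im['side'],295,120,375,220,6)
o[:560,480:800]=r(im['top'],265,150,345,290,4)[:560,:320]; cv2.imwrite('pics/now.png',o)
# dark slot centroids in undisturbed image (top)
g=cv2.cvtColor(a,cv2.COLOR_BGR2HSV); nonwood=~yellow(a)
for y in (111,33,-45,-122.9):
    x=629.5+.042*(y+6); u,v=w2px('top',[(x,y,64)])[0]; ui,vi=int(round(u)),int(round(v)); 
    S=cv2.resize(nonwood[vi-6:vi+7,ui-10:ui+11].astype(np.float32),None,fx=8,fy=8,interpolation=cv2.INTER_LINEAR); S[:24]=0;S[-24:]=0
    k,l,s,c=cv2.connectedComponentsWithStats((S>.5).astype(np.uint8)); i=1+np.argmax(s[1:,4]); q=((c[i]+.5)/8-.5)+[ui-10,vi-6]
    print('slot',y,px2w('top',[q],64).round(1),s[i][2:4]/8)
```

```text
pos [626.8  30.7 152.7] yaw -92.4 F [-0.1 -0.3 -1.8] w 16.9 g 59.3 t 60.1 j6 -0.35 -> shift [-2.4 -3.4 40.7] roll -0.0
side (600, -155, 64) shift px 0 0 0.92
side (650, -155, 64) shift px 0 0 0.96
side (635, 112, 64) shift px 3 -3 0.34
side (630, 33, 64) shift px 0 0 0.58
top (622, -155, 64) shift px 0 0 0.79
top (637, 150, 64) shift px 0 1 0.93
slot 111 [[635.7 112.2  64. ]] [9. 3.]
slot 33 [[627.9  35.2  64. ]] [13.  6.]
slot -45 [[624.9 -46.4  64. ]] [17.  6.]
slot -122.9 [[ 624.3 -115.9   64. ]] [13.  5.]
```

View pics/now.png

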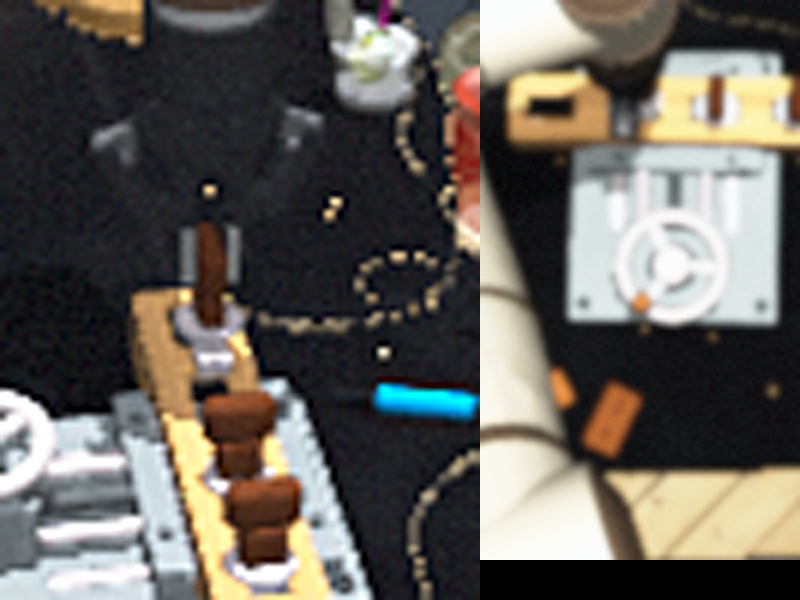

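The side crop shows pegs in slots C and D seated with heads turned square. The third peg hangs straight, slightly short of slot B (207,385), and the handle and rail are unmoved. Resume with a lighter raster search.

drive_tool(targets=[[1, -6, -4, 10, 0], [1, -6, -4, 25, 0], [1, -6, -4, 33, 0], [1, -6, -4, 36, 0], [1, -6, -4, 37.5, 0], [1, -5.2, -4, 37.5, 0], [1, -4.4, -4, 37.5, 0], [1, -3.6, -4, 37.5, 0], [1, -2.8, -4, 37.5, 0], [1, -2, -4, 37.5, 0], [1, -1.2, -4, 37.5, 0], [1, -0.4, -4, 37.5, 0]])

```text
clock: 61.4
position: [631.5, 31.0, 115.9]
ee_rot: [-0.692, 0.722, -0.0, 0.0]
contact_force: [-0.6, 3.3, -3.9]
gripper_width: 17.0
grasp_force: 58.9
```

Run:
```python
from fit import *
plan(630.2,33,112,-92.4); print(arm.read_state()['wrist_torque'])
```

```text
pos [631.5  31.  115.9] yaw -92.4 F [-0.6  3.3 -3.9] w 17.0 g 58.9 t 61.4 j6 -0.35 -> shift [-1.9  1.4  3.9] roll 0.0
[ 1.25968298 -0.07464808 -0.05951392]
```

No upward force and a lateral wall force suggest it is in. Ease and lower.

drive_tool(targets=[[1, -1.3, 0, 0, 0], [1, -1.3, 0, 3, 0], [1, -1.3, 0, 6, 0], [1, -1.3, 0, 9, 0], [1, -1.3, 0, 12, 0], [1, -1.3, 0, 12, 0]])

```text
clock: 62.0
position: [631.0, 32.1, 103.1]
ee_rot: [-0.692, 0.722, 0.0, -0.001]
contact_force: [1.0, -0.1, -2.7]
gripper_width: 17.2
grasp_force: 59.1
```

Run:
```python
from fit import *
plan(630.2,33,93.5,-92.4)
```

```text
pos [631.   32.1 103.1] yaw -92.4 F [ 1.  -0.1 -2.7] w 17.2 g 59.1 t 62.0 j6 -0.35 -> shift [-0.9  0.9  9.6] roll 0.0
```

In the slot. Lower to the shoulder.

drive_tool(targets=[[1, 0, 0, 4, 0], [1, 0, 0, 7, 0], [1, 0, 0, 9, 0], [1, 0, 0, 11, 0], [1, 0, 0, 11, 0]])

```text
clock: 62.5
position: [631.4, 32.4, 93.5]
ee_rot: [-0.692, 0.721, -0.0, -0.0]
contact_force: [-1.4, -0.1, 1.4]
gripper_width: 17.2
grasp_force: 59.6
```

Run:
```python
from fit import *
plan(630.2,33,93.5,-182.4)
```

```text
pos [631.4  32.4  93.5] yaw -92.4 F [-1.4 -0.1  1.4] w 17.2 g 59.6 t 62.5 j6 -0.35 -> shift [-0.6  1.2 -0. ] roll -90.0
```

drive_tool(targets=[[1, 0, 0.5, -0.5, 0], [1, 0, 0.5, -0.5, 8], [1, 0, 0.5, -0.5, 16], [1, 0, 0.5, -0.5, 24], [1, 0, 0.5, -0.5, 32], [1, 0, 0.5, -0.5, 40], [1, 0, 0.5, -0.5, 48], [1, 0, 0.5, -0.5, 56], [1, 0, 0.5, -0.5, 64], [1, 0, 0.5, -0.5, 72], [1, 0, 0.5, -0.5, 80], [1, 0, 0.5, -0.5, 88]])

```text
clock: 63.7
position: [632.3, 32.1, 93.6]
ee_rot: [0.006, 1.0, -0.0, 0.002]
contact_force: [2.3, -1.9, -0.6]
gripper_width: 17.1
grasp_force: 59.2
```

Run:
```python
from fit import *
plan(630.2,33,93.5,-182.4)
```

```text
pos [632.3  32.1  93.6] yaw 179.3 F [ 2.3 -1.9 -0.6] w 17.1 g 59.2 t 63.7 j6 -1.89 -> shift [2.1 0.9 0.1] roll 1.7
```

drive_tool(targets=[[1, 0, 0, 0.8, 1.7], [1, 0, 0, 1.5, 1.7], [1, 0, 0, 1.5, 1.7], [0.2, 0, 0, 1.5, 1.7], [0.2, 0, 0, 1.5, 1.7], [0.2, 0, 0, 1.5, 1.7], [0.2, 0, 0, -10, 1.7], [0.2, 0, 0, -40, 1.7], [0.2, 0, 0, -80, 1.7], [0.2, 0, 0, -120, 1.7]])

```text
clock: 64.7
position: [630.6, 32.3, 215.0]
ee_rot: [0.018, 1.0, -0.0, -0.0]
contact_force: [0.4, 0.1, 0.4]
gripper_width: 33.9
grasp_force: 0.0
```

drive_tool(targets=[[0.2, 40, 0, -10, 0], [0.2, 85, 0, -20, 0], [0.2, 130, 0, -20, 0], [0.2, 175, 0, -20, 0], [0.2, 220, 0, -20, 0], [0.2, 220, 0, -20, 0], [0.2, 220, 0, -20, 0]])

```text
clock: 65.4
position: [410.7, 40.5, 234.7]
ee_rot: [0.017, 1.0, 0.001, 0.002]
contact_force: [0.5, -0.1, -0.5]
gripper_width: 34.0
grasp_force: 0.0
```

Run:
```python
from fit import *
plan(0,0,0,0)
im=images(); raw={n:cv2.imread('pics/raw_%s.png'%n) for n in im}
for n in im: cv2.imwrite('pics/fin_%s.png'%n,im[n])
bm={n:brown(i) for n,i in im.items()}
H=[(28,18,69,93),(44,18,93,123)]
for p in [(630.5,32.5,0),(628,-46,0),(624,-123,0)]:
    f=[]
    for n in im:
        t0=w2px(n,[(p[0],p[1],123)])[0]
        g=fit(H,{n:bm[n]},p,pad=2,step=(4,4,.15)); f.append((n,g[0].round(2).tolist(),round(g[1],2)))
    print(p,f)
for n,ends in (('side',[(600,-155,64),(650,-155,64)]),('top',[(622,-155,64),(637,150,64)])):
    for e in ends:
        u,v=w2px(n,[e])[0].round().astype(int); T=raw[n][v-6:v+7,u-6:u+7]; S=im[n][v-14:v+15,u-14:u+15]
        _,mx,_,l=cv2.minMaxLoc(cv2.matchTemplate(S,T,cv2.TM_CCOEFF_NORMED)); print(n,e,l[0]-8,l[1]-8,round(mx,2))
```

```text
pos [410.7  40.5 234.7] yaw 178.0 F [ 0.5 -0.1 -0.5] w 34.0 g 0.0 t 65.4 j6 -2.10 -> shift [409.8 -55.  233.4] roll -2.0
(630.5, 32.5, 0) [('top', [616.47, 30.99, 0.16], np.float64(1.16)), ('side', [631.09, 37.02, -0.22], np.float64(0.53))]
(628, -46, 0) [('top', [630.82, -67.39, 1.43], np.float64(0.85)), ('side', [628.05, -44.77, -1.15], np.float64(0.49))]
(624, -123, 0) [('top', [630.35, -126.17, -0.27], np.float64(0.72)), ('side', [624.29, -115.1, -1.23], np.float64(0.25))]
side (600, -155, 64) 0 0 0.84
side (650, -155, 64) 0 0 0.87
top (622, -155, 64) 1 0 0.76
top (637, 150, 64) 1 0 0.98
```

Run:
```python
from fit import *
im={n:cv2.imread('pics/fin_%s.png'%n) for n in('top','side')}
H=[(28,18,69,93),(44,18,93,123)]
for n in im:
    h=hsv(im[n]); m=(brown(im[n])&(h[...,2]<125))
    for p in [(630.5,32.5),(628,-46),(624,-123)]:
        e=[]
        for a in (-.042,1.528,.75,-.83):
            r=np.zeros(m.shape,np.uint8)
            for q in hulls(n,H,(*p,a),1,np.zeros(2)): cv2.fillConvexPoly(r,np.round(q).astype(np.int32),1)
            e.append(round((r.astype(bool)&m).sum()/ (r.astype(bool)).sum(),2))
        u,v=w2px(n,[(*p,100)])[0].round().astype(int); ys,xs=np.nonzero(m[v-9:v+10,u-6:u+7])
        print(n,p,'fill for yaw 0,90,45,-45:',e,'extent rows',np.ptp(ys),'cols',np.ptp(xs))
```

```text
top (630.5, 32.5) fill for yaw 0,90,45,-45: [np.float64(0.09), np.float64(0.06), np.float64(0.07), np.float64(0.07)] extent rows 3 cols 2
top (628, -46) fill for yaw 0,90,45,-45: [np.float64(0.1), np.float64(0.08), np.float64(0.08), np.float64(0.09)] extent rows 6 cols 1
top (624, -123) fill for yaw 0,90,45,-45: [np.float64(0.28), np.float64(0.13), np.float64(0.14), np.float64(0.2)] extent rows 11 cols 6
side (630.5, 32.5) fill for yaw 0,90,45,-45: [np.float64(0.49), np.float64(0.52), np.float64(0.52), np.float64(0.49)] extent rows 17 cols 11
side (628, -46) fill for yaw 0,90,45,-45: [np.float64(0.51), np.float64(0.63), np.float64(0.54), np.float64(0.56)] extent rows 18 cols 12
side (624, -123) fill for yaw 0,90,45,-45: [np.float64(0.47), np.float64(0.64), np.float64(0.5), np.float64(0.53)] extent rows 18 cols 12
```

Run:
```python
from fit import *
for n,(x0,x1,y0,y1) in (('top',(270,358,164,190)),('side',(312,350,150,212))):
    im=cv2.imread('pics/fin_%s.png'%n); h=hsv(im)
    for v in range(y0,y1):
        print(''.join('#' if h[v,u,1]>80 and 30<h[v,u,2]<150 and h[v,u,0]<18 else 'y' if h[v,u,1]>80 and h[v,u,2]>=150 else 'w' if h[v,u,2]>150 else '.' for u in range(x0,x1)))
    print([w2px(n,[(x,y,123)])[0].round().astype(int)-[x0,y0] for x,y in ((630.5,32.5),(628,-46),(624,-123))])
```

```text
...................wwwwwwwwwwwwwwwwwwwwwwwwwwwwwwwwwwwwwwwwwwwwwwwwwww..................
...................wwwwwwwwwwwwwwwwwwwwwwwwwwwwwwwwwwwwwwwwwwwwwwwwwww..................
...................wwwwwwwwwwwwwwwwwwwwwwwwwwwwwwwwwwwwwwwwwwwwwwwwwww..................
...................wwwwwwwwwwwwwwwwwwwwwwwwwwwwwwwwwwwwwwwwwwwwwwwwwww..................
....yyyyyyyyyyyyyyywwwwwwwwwwwwwwwwwwwwwwwwwwwwwwwwwwwwwwwwwwwwwwwwwwww...####.##..##...
....yywwwyyyyyyyyyywwwwwwwwwwwwwwwwwwwwwwwwwwwwwwwwwwww##wwwwwwwwwwwwwwyyy.###.yyyyyy.#.
....yywwwwwwwwwwwwwwwwwwwwwwwwyyy#yywwwwwwwwwwwwwwwwyyy##yywwwwwwwwwwwwwyyy###yyyyyyyy..
..#.yywwwwwwwwwwwwwwwwwwwwwwwyyy##yyywwwwwwwwwwwwwwwyy###yywwwwwwwwwwwwwyyy##yyywwwyyy..
..##yywwwwwwwwwyyyyyyywywwwwyyyy##yywwyyyywwwwwwwwwwyy###yywwwwwwwwwwwwwwyy##yyywwwwyy..
..#.yywyyyyyyyyyyyyyyyyywwwyyyyy##ywwwyyyyyyyyyyyywwwy###wwwwyywwywywywwwy###yywwwwyyy..
..#.yywyyyyyyyyyyyyyyyyywwyywww###wwwwwyyyyyyyyyywwwww###wwwwyyyyyyyyywwww###ywwwywwyy..
..#yyywyy..#####...yyyyyyyywwww###wwwwwwwyyyyyyyywwwww###wwwwwyyyyyyyywwww###ywwwwwwyy..
...yywwy...........wyywwwwwwwww#
[... 3035 characters left out ...]
yyyyy########ywwwwwwww..
wwwwwwwwwww#ywyyyyy########yywwwwwwww.
wwwwwwwwwww.yyyyyww########ywywwwwwww.
www..wwwwwwwyyyyyww.#######wwywwwwwwww
.....wwwwwww#yyyyw..######.wwwywwwwwww
.....wwwwwww#ywyyww.##.##..wyyyywwwwww
.www.wwwwwww.yyyywwwww###yyy#####wwwww
......wwwwwwwyyyyywwwy#yyyyyy####.wwww
......wwwwwww.yyyyyy.############.wwww
......wwwwwww.yyyyywy############.wwww
......wwwwwww.#yyyywy############.wwww
wwwwwwwwwwwwww#yyyyyy############.w.ww
wwwwwwwwwwwwww#ywyyyy############ww..w
wwwwww.www.www.yyyyyy###########ywwwww
wwwwww.www..ww.#yyyyyy#########yyywwww
........wwwwww.#yyyyyyy########ywywwww
....www.wwwwwww#ywyyyww########ywyywww
[array([18, 22]), array([22, 35]), array([27, 50])]
```

All three heads stand upright and square across the rail. The rail is still clamped and the arm is clear, so I hand in.

```bash
python3 -c "
from bench import arm
print(arm.job_done())"
```

```text
the job is handed in; nothing more can be done
None
```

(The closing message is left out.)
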